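# Clear the last vial and click the sharps bin to its temporary stop

### The arm

A 6-joint arm with a two-finger parallel gripper is mounted at the origin on the work surface. World frame = base frame: x ahead of the robot, y to its left, z up, the work surface at z = 0. Lengths are in m, angles in rad, forces in N, time in s.
With the tool pointing down it reaches from about 0.275 to 1 m from the base axis. Payload 8.4 kg.
Tool frame: the origin (TCP) lies at the very end of the fingers, on their centre line; the grasp point (between the pads) lies 19 mm behind it (robot.pinch_z is the y of the grasp point in the tool frame, in m); y points along the fingers, z is the direction in which the jaws open and shut, and the axes are right-handed (so a half turn about y gives the same grasp; the last joint's range is limited). The gripper opens to 85 mm and grips with 20 to 120 N. Pads are 22 mm wide; open, the fingers measure 114 mm over their backs; the gripper's body (76 mm by 85 mm) begins 54 mm behind the grasp point. The pads swing forward as they close: fully open they stand 13 mm farther back than shut.
Start: joints at [1.264, 0.353, 1.633, -0, 1.155, -0.002], TCP at [0.188, 0.596, 0.211] pointing down, gripper open.
Joint ranges: [-2.63, 2.63], [-0.92, 2.1], [0.06, 2.66], [-1.3, 4.44], [0, 2.69], [-3.02, 3.02]. Speed limits (rad/s): [2.22, 2.22, 2.79, 3.14, 3.14, 3.14].

### API

Orientations are given as a rotation vector (axis times angle).
In Python, from workcell import observe, viewer, finish_job, models, robot gives the robot as it stands.
- The arm moves only by the shell command python3 -m jog 'ROWS' [FORCE]. ROWS is JSON, a list of rows, each a list of 3 entries, a list of its own where there are three numbers: the shift along the tool's x, y, z as a fraction of full scale, then the turn about the tool's y as a fraction of full scale, then the opening in per cent of the stroke, from 0 (shut) to 100 (fully open). A call has exactly 8 rows; each row shifts and turns the commanded pose from where the row before left it, along the tool's axes as they then stand; what a row does not reach is not made up. Full scale, the value 1, is 400 mm for a shift and 60 degrees for a turn. A row lasts 1/10 s, in which the tool goes at most 50 mm and 8.59 degrees, less where a joint would pass 70% of its speed; a pose out of reach is approached as far as the arm can. A call with a number of a shift or a turn outside -1 to 1 is refused whole. A call with a gripper value outside its range is refused whole. The fingers move at their own pace and stop on an object; FORCE is the grip in N (left out, the last holds). Time passes only in rows, so rows that do not move let the fingers close, or fill a call up. It gives the time, the measured TCP pose, the force and the opening at its end, in the units of the state.
- observe(): the state, without advancing time (a new reading comes with each control period).
- viewer.read_camera(name): name is "scene" or "top" or "wrist"; returns the picture (400x640x3 uint8, red, green, blue); there is no depth.
- viewer.camera_params(name): a dict with "fx", "fy", "cx", "cy" (pixels), "dist_coeffs" ([k1, k2, p1, p2, k3] as OpenCV has them; the pictures are not rectified), "T" (4x4, takes a point from camera to world coordinates); the wrist camera has in their place "tool_from_camera" (4x4, takes a point from camera to tool coordinates, whose origin is the TCP and whose axes are the tool frame's). Camera axes: x right, y down, z forward; pixel columns grow to the right and rows downward; lengths in m; the calibration is good to about 2 mm. A picture is of the moment at which its call begins: read the wrist's pose just before it. camera_params takes no time and is no camera call.
- finish_job(): hands the job in, once; it reports no verdict.
Trained networks look in the newest picture that a camera, given by its name, has taken for a name from the list of things; names that differ only in an ending like _2 or _b are one class to them, and where a whole thing is asked for, a point or a joint stands for the part that bears it (a point fixed in the world has none). Each returns a list of dicts, best first, with "conf" (0 to 1); they miss things now and then, are a little off and sometimes report something else, mostly with a low value. They report only what shows in the picture. A call takes as long as a camera call.
- models.masks_of(camera, thing): "pixels" (400x640 bool, what is visible of it) and "box" ([left, top, width, height] in pixels, round what is visible of it).
The state is a dict: "t": time; "joints": joint angles; "joint_vel": joint speeds; "effort": joint torques, N m; "tcp_pos": TCP position; "orientation": TCP orientation; "force": force on the tool from outside, world axes, zero at the start; "ft_torque": the same for the moment, N m; "width": finger opening in m.
Only numpy, scipy, OpenCV 4.12 (cv2) and the standard library are available. Lean on these libraries where they do the work, as an engineer would, in place of code of your own. Each camera call takes 0.05 s, during which the arm holds its last target.

### The job

The used vial has been left standing on the lid of the yellow sharps bin: nudge it along the lid into the drop opening with your fingertips, without picking it up or lifting it. Then push the white sliding hood along its rails over the opening until it clicks into its first stop (temporary closure), and leave it resting there: do not push it on past that stop towards the final lock. Do not knock over or shift the bottles, the full vials or the pen.

Things in the scene. Friction and masses are not known exactly. Their poses are not given: they have to be found in the camera images.
- bin: Yellow sharps bin, 160 mm wide (its x), 360 mm long (its y), fixed in a low bracket. Origin under its centre on the table, z up; flat lid at z = 120 mm, its ends (y = -180, 180 mm) without walls. +y is the way the hood closes. Hollow, about 110 mm deep. Guide rails 6 mm wide, 8 mm tall run along y on the lid at x = -53 and 53 mm, from y = -170 to 130 mm.
- mouth (a point): Centre of the drop opening, at lid height (bin frame 0, 20, 120 mm): it spans x -42 to 42 mm and y -20 to 60 mm in the bin frame. The hood covers a part of it from the -y side at the start, leaving at least 54 mm open.
- used_vial_mid (a point): Centre (half-way up) of the used glass vial: 24 mm across, 40 mm tall, about 25 g, aluminium cap; at the start upright on the lid between the opening and the lid's +y end, 30 to 55 mm past the opening's +y edge.
- hood (a joint): Position of the white sliding hood along the bin's +y, in m: 0 fully open, about 0.095 in the first stop (opening fully covered, temporary closure), 0.125 final lock; above 0.103 it counts as past the stop. Starts from 0 to 0.035. Slides with about 1 N of friction.
- detent (a point): The first stop: gap between two low bumps across the lid, a lower one on its -y side, a taller on its +y side, 68 mm to the bin's +x. A spring plunger on the hood's +x arm rides on them. About 8 mm before the stop the push needed rises to roughly 10 N, then falls to nothing as the hood snaps forward the last few mm by itself. The second bump takes roughly 15 N.
- hood_push (a point): Middle of the hood's flat rear face (facing the bin's -y), 11 mm above the lid; moves with the hood; at bin-frame y = -134 mm + joint value. The hood is a block 96 mm wide (x), 105 mm long (y), 22 mm tall, reaching from this face towards +y. At the start 46 to 81 mm of free lid lie behind this face.
- vial_a_mid (a point): Bystander, leave alone: full glass vial 22 mm across, 36 mm tall, upright on the table beside the bin; this point is at its centre.
- vial_b_mid (a point): Bystander, leave alone: full glass vial like vial_a, upright on the table beside the bin; this point is at its centre.
- squeeze_bottle_mid (a point): Bystander, leave alone: white squeeze bottle 48 mm across, 105 mm tall, standing beside the bin; this point is at its centre.
- spirit_bottle_mid (a point): Bystander, leave alone: amber bottle 72 mm across, 215 mm tall, standing near the table's side; this point is at its centre.
- water_bottle_mid (a point): Bystander, leave alone: clear bottle 64 mm across, 205 mm tall, standing near the table's side; this point is at its centre.
- pen_mid (a point): Bystander, leave alone: pen, 145 x 9 x 9 mm, lying on the papers; this point is at its centre.

How it is judged:
By the outcome, as a careful person would: the job done as asked, in the order asked, and still so for the second after the job is handed in, with the robot touching nothing.
It also fails if it takes over 64 s, if anything falls off the work surface, if the arm or the gripper's body presses on something with over 40 N, if the wrist force passes 120 N, or if a joint passes its speed limit or range.

## Working session

There is one attempt and no reset: what is moved stays moved. The work goes in short steps, Python scripts to look and compute and a shell command to move; the robot and the scene stay as the last step left them, time stands still between calls to the robot, and variables do not carry over. Pictures are saved under pics/ and viewed, and the job is handed in when it is done.

```bash
mkdir -p pics; ls
python3 - <<'E'
from workcell import observe, viewer, models, robot
import cv2,numpy as np
s=observe(); print(s)
for n in ["scene","top","wrist"]:
    im=viewer.read_camera(n); cv2.imwrite(f"pics/{n}0.png",im[:,:,::-1]); print(n,viewer.camera_params(n))
E
```

```text
pics
{'t': 0.0, 'joints': array([ 1.26360723e+00,  3.53614200e-01,  1.63413688e+00,  2.27929712e-05,
        1.15519717e+00, -2.36966538e-03]), 'joint_vel': array([ 1.32084560e-03, -3.70739866e-04, -2.49732498e-04,  1.53119910e-03,
       -1.16893634e-03, -6.46069280e-06]), 'effort': array([ 6.22745065e-04, -6.05263567e+01, -3.42072415e+01,  2.01755847e-04,
        9.30825539e-03,  5.69188430e-06]), 'tcp_pos': array([0.18739842, 0.59571749, 0.21028173]), 'orientation': array([-1.55886188,  0.23946909, -0.23910725]), 'force': array([-0.05844746,  0.38431336,  0.25366087]), 'ft_torque': array([ 0.0321507 , -0.0167881 ,  0.02438611]), 'width': 0.08540226364420493}
scene {'fx': 468.35630661738094, 'fy': 468.35630661738094, 'cx': 316.42171088779367, 'cy': 199.33981683440985, 'dist_coeffs': array([-0.0916355,  0.       ,  0.       ,  0.       ,  0.       ]), 'T': array([[-0.84649839,  0.29316809, -0.44440178,  1.13269825],
       [ 0.5322003 ,  0.48832384, -0.69159429,  0.86223149],
       [ 0.01425861, -0.82194422, -0.56938949,  0.85325701],
       [ 0.        ,  0.        ,  0.        , 
[... 416 characters left out ...]
03295900e-01, -9.79117325e-01,
         1.42430909e+00],
       [ 0.00000000e+00,  0.00000000e+00,  0.00000000e+00,
         1.00000000e+00]])}
wrist {'fx': 332.75405185363036, 'fy': 332.75405185363036, 'cx': 321.73418132917664, 'cy': 198.13041040271102, 'dist_coeffs': array([0.01641839, 0.        , 0.        , 0.        , 0.        ]), 'tool_from_camera': array([[-9.86404195e-05,  9.55192455e-01,  2.95985414e-01,
        -7.58019121e-02],
       [ 1.60138716e-03, -2.95984885e-01,  9.55191281e-01,
        -1.63943409e-01],
       [ 9.99998713e-01,  5.68207709e-04, -1.50043686e-03,
         4.74918971e-04],
       [ 0.00000000e+00,  0.00000000e+00,  0.00000000e+00,
         1.00000000e+00]])}
```

View pics/scene0.png

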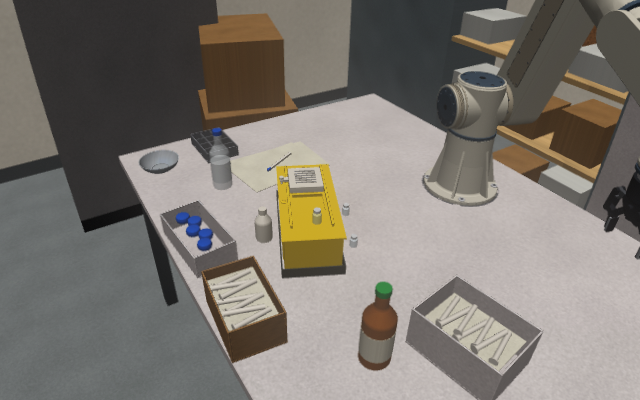

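View pics/top0.png

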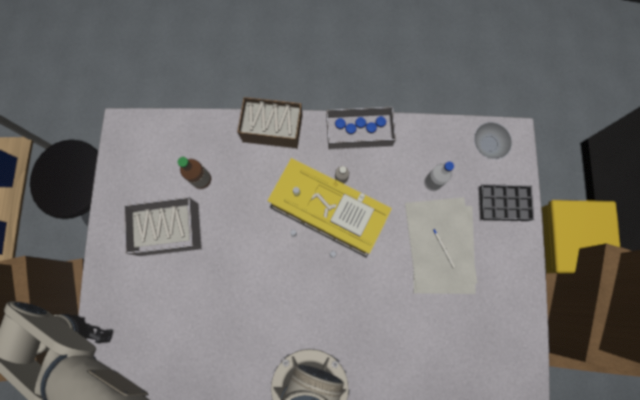

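View pics/wrist0.png

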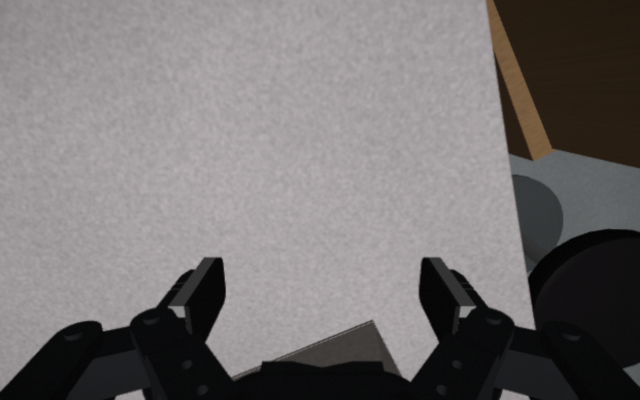

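```bash
cat > h.py <<'E'
import numpy as np,cv2
from workcell import observe, viewer, models, robot
from scipy.spatial.transform import Rotation as R
def K(p): return np.array([[p['fx'],0,p['cx']],[0,p['fy'],p['cy']],[0,0,1.]])
def camT(name,p):
    if 'T' in p: return p['T']
    s=observe(); T=np.eye(4);T[:3,:3]=R.from_rotvec(s['orientation']).as_matrix();T[:3,3]=s['tcp_pos']
    return T@p['tool_from_camera']
def proj(name,P,T=None):
    p=viewer.camera_params(name); T=camT(name,p) if T is None else T; Ti=np.linalg.inv(T)
    r,_=cv2.projectPoints(np.asarray(P,float).reshape(-1,3),cv2.Rodrigues(Ti[:3,:3])[0],Ti[:3,3],K(p),p['dist_coeffs']); return r[:,0]
def unproj(name,uv,z,T=None):
    p=viewer.camera_params(name); T=camT(name,p) if T is None else T
    n=cv2.undistortPoints(np.asarray(uv,float).reshape(-1,1,2),K(p),p['dist_coeffs'])[:,0]
    d=np.c_[n,np.ones(len(n))]@T[:3,:3].T
    return T[:3,3]+d*((z-T[2,3])/d[:,2])[:,None]
E
python3 - <<'E'
from h import *
from scipy.optimize import minimize
out={}
for n in ["top","scene"]:
    im=viewer.read_camera(n)
    for t in ["used_vial_mid","hood","bin","squeeze_bottle_mid","detent"]:
        for m in models.masks_of(n,t)[:2]:
            ys,xs=np.nonzero(m['pixels']); print(n,t,round(m['conf'],2),m['box'],xs.mean().round(1),ys.mean().round(1))
            if t not in out.get(n,{}): out.setdefault(n,{})[t]=m['pixels']
    c={'top':(240,140,180,130),'scene':(250,130,130,160)}[n]
    x,y,w,h=c; k=4 if n=='top' else 3.6
    cv2.imwrite(f"pics/{n}_crop.png",cv2.resize(im[y:y+h,x:x+w,::-1],None,fx=k,fy=k,interpolation=cv2.INTER_CUBIC))
np.savez("m.npz",**{n+"_"+t:v for n in out for t,v in out[n].items()})
print(observe()['t'])
E
```

```text
top used_vial_mid 0.61 [293.9, 188.1, 5.6, 9.0] 295.9 191.8
top hood 0.64 [330.6, 194.5, 44.1, 44.5] 351.8 214.6
top bin 0.58 [267.8, 159.3, 123.8, 97.6] 329.4 207.5
top squeeze_bottle_mid 0.58 [335.9, 167.7, 14.0, 14.1] 341.2 174.5
top detent 0.93 [267.7, 159.3, 123.1, 95.3] 329.0 207.4
scene used_vial_mid 0.64 [314.8, 209.0, 7.0, 9.6] 316.6 215.7
scene hood 0.79 [279.6, 167.4, 43.3, 26.4] 303.9 179.6
scene bin 0.55 [277.8, 166.2, 70.2, 112.4] 309.1 221.8
scene squeeze_bottle_mid 0.61 [257.7, 204.2, 13.9, 38.7] 263.5 225.9
scene detent 0.72 [275.1, 164.4, 73.3, 116.1] 308.9 222.4
0.75
```

View pics/top_crop.png

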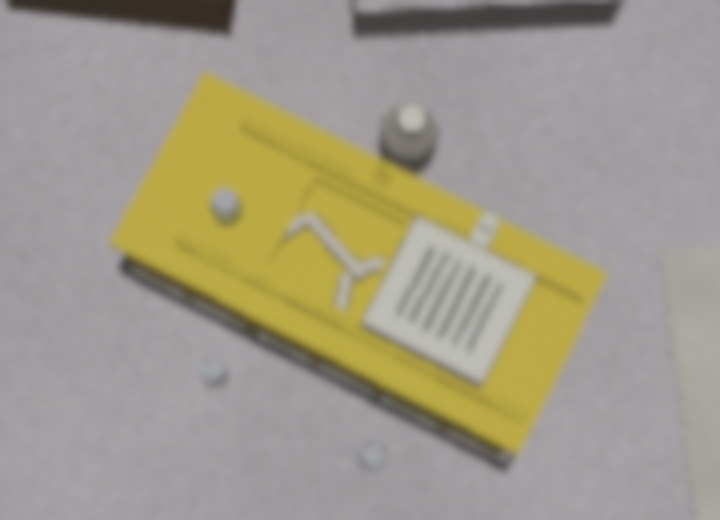

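View pics/scene_crop.png

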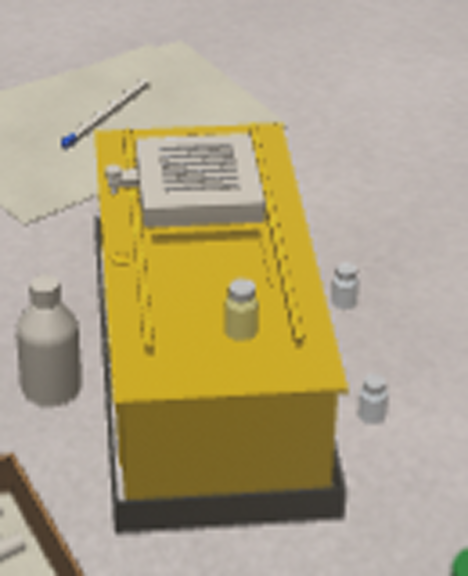

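Run:
```python
from h import *
from scipy.optimize import least_squares
# order: (+x,+y),(+x,-y),(-x,-y),(-x,+y)
top=np.array([[205,72],[608,272],[520,455],[112,243]])/4+[240,140]-.375
sc=np.array([[118,402],[97,130],[285,124],[347,388]])/3.6+[250,130]-.36
L=np.array([[.08,.18,.12],[.08,-.18,.12],[-.08,-.18,.12],[-.08,.18,.12]])
def W(p,P): return R.from_euler('z',p[2]).apply(P)+[p[0],p[1],0]
u=unproj("top",top,.12); print(u.round(4)); print(unproj("scene",sc,.12).round(4))
for use in ("top","scene","both"):
    f=lambda p: np.concatenate([(proj("top",W(p,L))-top).ravel()*(use!="scene"),(proj("scene",W(p,L))-sc).ravel()*(use!="top")])
    r=least_squares(f,[u[:,0].mean(),u[:,1].mean(),-.4],x_scale=.01); print(use,r.x,np.degrees(r.x[2]),r.fun.round(1))
p=r.x; np.save("bin.npy",p)
inv=lambda q: R.from_euler('z',-p[2]).apply(q-np.array([p[0],p[1],0]))
# vial: centre of mask at z=.14
print("vial top",inv(unproj("top",[[296.3,191.8]],.145)),unproj("top",[[296.3,191.8]],.145)); print("vial sc",inv(unproj("scene",[[316.8,215.7]],.14)))
# hood rear face top edge (z=.142): corners in crop top
rt=np.array([[535,272],[483,383],[418,217],[363,325]])/4+[240,140]-.375
print("hood",inv(unproj("top",rt,.142)))
for n,uv,z in [("top",[[333.3,254],[293.5,233]],.036),("scene",[[346,209],[353.8,241]],.018)]:
    q=unproj(n,uv,z);print(n,q,inv(q))
q=unproj("top",[[341.8,172]],.1);print(q,inv(q)); q=unproj("scene",[[263.5,226]],.052);print(q,inv(q))
```

```text
[[ 0.7286  0.0801  0.12  ]
 [ 0.5732 -0.2429  0.12  ]
 [ 0.4282 -0.1743  0.12  ]
 [ 0.5863  0.1475  0.12  ]]
[[ 0.7268  0.0808  0.12  ]
 [ 0.5689 -0.2442  0.12  ]
 [ 0.4258 -0.1706  0.12  ]
 [ 0.5856  0.1488  0.12  ]]
top [ 0.57910915 -0.04739639 -0.45096242] -25.83824360218738 [ 0.1 -0.3  0.4  0.2  0.1 -0.2 -0.6  0.2 -0.   0.  -0.   0.  -0.  -0.
  0.   0. ]
scene [ 0.57660601 -0.04654258 -0.45798951] -26.240865804204162 [ 0.   0.   0.   0.  -0.   0.  -0.   0.  -0.7 -0.1  0.2  0.1 -0.2 -0.3
  0.7  0.2]
both [ 0.57780284 -0.04682239 -0.45407229] -26.016425969389665 [ 0.1 -0.   0.3  0.8 -0.3  0.4 -0.8  0.4 -0.9  0.  -0.4  0.2 -0.8 -0.3
  0.5  0.2]
vial top [[-0.01590664  0.10716246  0.145     ]] [[0.61051259 0.05645824 0.145     ]]
vial sc [[-0.0134803   0.11042495  0.14      ]]
hood [[ 0.05026632 -0.12674399  0.142     ]
 [-0.04524749 -0.12951305  0.142     ]
 [ 0.0473005  -0.02699339  0.142     ]
 [-0.04767566 -0.02802462  0.142     ]]
top [[ 0.43059401 -0.06469015  0.036     ]
 [ 0.49621116  0.06790852  0.036     ]] [[-0.12445461 -0.08062723  0.036     ]
 [-0.12364815  0.06731657  0.036     ]]
scene [[ 0.43100173 -0.06211641  0.018     ]
 [ 0.49995     0.07370278  0.018     ]] [[-0.12521711 -0.07813545  0.018     ]
 [-0.12282969  0.07416365  0.018     ]]
[[ 0.69055213 -0.08515204  0.1       ]] [[0.1181367  0.01500944 0.1       ]]
[[ 0.70228304 -0.07664682  0.052     ]] [[0.12494826 0.02779833 0.052     ]]
```

```bash
cat >> h.py <<'E'
B=None
try: B=np.load("bin.npy")
except Exception: pass
def toW(P): return R.from_euler('z',B[2]).apply(P)+[B[0],B[1],0]
def toB(P): return R.from_euler('z',-B[2]).apply(np.asarray(P)-[B[0],B[1],0])
def st():
    s=observe(); M=R.from_rotvec(s['orientation']).as_matrix()
    by=toW([0,1,0])-toW([0,0,0])
    print("t",s['t'],"tcp",s['tcp_pos'].round(4),"bin",toB(s['tcp_pos']).round(4),"w",round(s['width'],4),"F",s['force'].round(1),"Fbin",R.from_euler('z',-B[2]).apply(s['force']).round(1))
    print("tool in bin: x",R.from_euler('z',-B[2]).apply(M[:,0]).round(3),"y",M[:,1].round(3),"j",s['joints'].round(3))
    return s,M
def go(Pb):
    s,M=st(); d=M.T@(toW(Pb)-s['tcp_pos']); print("shift mm",(d*1000).round(1),"units",(d/.4).round(4)); return d
E
python3 - <<'E'
from h import *
s,M=st(); print(M.round(3))
print("squeeze/amber/water",unproj("top",[[192,170],[441,176]],.1))
go([-.0147,.155,.22])
# sign of turn about y for aligning tool x with +-bin y
for sg in(1,-1):
    t=M.T@(sg*(toW([0,1,0])-toW([0,0,0]))); print(sg,np.degrees(np.arctan2(-t[2],t[0])))
E
```

```text
t 0.75 tcp [0.1876 0.5962 0.211 ] bin [-0.6327  0.4067  0.211 ] w 0.0858 F [-1.3  0.2  0.5] Fbin [-1.3 -0.4  0.5]
tool in bin: x [ 0.989  0.149 -0.   ] y [-0.  0. -1.] j [ 1.264  0.353  1.633  0.     1.155 -0.002]
[[ 0.954 -0.     0.3  ]
 [-0.3    0.     0.954]
 [-0.    -1.     0.   ]]
squeeze/amber/water [[ 0.68569235  0.40523876  0.1       ]
 [ 0.68639498 -0.40936261  0.1       ]]
t 0.75 tcp [0.1876 0.5962 0.211 ] bin [-0.6327  0.4067  0.211 ] w 0.0858 F [-1.3  0.2  0.5] Fbin [-1.3 -0.4  0.5]
tool in bin: x [ 0.989  0.149 -0.   ] y [-0.  0. -1.] j [ 1.264  0.353  1.633  0.     1.155 -0.002]
shift mm [ 573.7   -9.  -340.8] units [ 1.4344 -0.0226 -0.8521]
1 -81.4479230432857
-1 98.55207695671432
```

```bash
R='' ; python3 -m jog '[[[0.1,0,-0.06],0,100],[[0.1,0,-0.06],0,100],[[0.1,0,-0.06],0,60],[[0.1,0,-0.06],0,20],[[0.1,0,-0.06],0,20],[[0.1,0,-0.06],0,20],[[0.1,0,-0.06],0,20],[[0.1,0,-0.06],0,20]]'
python3 -m jog '[[[0.1,0,-0.06],0,20],[[0.1,0,-0.06],0,20],[[0.1,0,-0.06],0,20],[[0.1,0,-0.06],0,20],[[0.05,0,-0.03],0,20],[[0,0,0],0.137,20],[[0,0,0],0.137,20],[[0,0,0],0.137,20]]'
python3 -m jog '[[[0,0,0],0.137,20],[[0,0,0],0.137,20],[[0,0,0],0.137,20],[[0,0,0],0.137,20],[[0,0,0],0.137,20],[[0,0,0],0.137,20],[[0,0,0],0.137,20],[[0,0,0],0.137,20]]'
python3 - <<'E'
from h import *
go([-.0147,.155,.22])
E
```

```text
t: 1.55
tcp_pos: [0.4363, 0.3155, 0.2113]
orientation: [-1.557, 0.239, -0.239]
force: [-0.6, -0.1, 0.1]
width: 0.0169
t: 2.35
tcp_pos: [0.5747, 0.1595, 0.2109]
orientation: [-1.492, 0.58, -0.58]
force: [0.1, -0.1, 0.2]
width: 0.0169
t: 3.15
tcp_pos: [0.5745, 0.16, 0.211]
orientation: [-1.042, 1.439, -1.44]
force: [-0.8, 0.3, -0.3]
width: 0.0169
t 3.15 tcp [0.5745 0.16   0.211 ] bin [-0.0937  0.1844  0.211 ] w 0.0169 F [-0.8  0.3 -0.3] Fbin [-0.9 -0.1 -0.3]
tool in bin: x [ 0.136 -0.991 -0.   ] y [ 0.  0. -1.] j [ 0.269  0.309  1.697 -0.     1.136  0.587]
shift mm [39.8 -9.  74.3] units [ 0.0995 -0.0224  0.1857]
```

```bash
python3 -m jog '[[[0,0,0],0.13,14],[[0,0,0.1],0,14],[[0.0,0,0.097],0,14],[[0.04,0,0],0,14],[[0,0,0],0,14],[[0,0,0],0,14],[[0,0,0],0,14],[[0,0,0],0,14]]'
python3 - <<'E'
from h import *
go([-.0147,.155,.22])
for n in ["wrist","top"]:
    im=viewer.read_camera(n); cv2.imwrite(f"pics/{n}1.png",im[:,:,::-1])
    for t in ["used_vial_mid","hood"]:
        for m in models.masks_of(n,t)[:2]:
            ys,xs=np.nonzero(m['pixels']); print(n,t,round(m['conf'],2),m['box'],xs.mean().round(1),ys.mean().round(1))
            if n=="wrist":
                b=m['box']; print(toB(unproj(n,[[b[0]+b[2]/2,b[1]],[b[0]+b[2]/2,b[1]+b[3]/2],[b[0]+b[2]/2,b[1]+b[3]]],.14 if 'vial' in t else .142)).round(4))
E
```

```text
t: 3.95
tcp_pos: [0.6382, 0.1122, 0.2113]
orientation: [-0.963, 1.531, -1.531]
force: [0.1, 0.0, 0.3]
width: 0.0118
t 3.95 tcp [0.6382 0.1122 0.2113] bin [-0.0155  0.1694  0.2113] w 0.0118 F [0.1 0.  0.3] Fbin [0.  0.1 0.3]
tool in bin: x [ 0.007 -1.    -0.   ] y [ 0.  0. -1.] j [0.172 0.388 1.581 0.    1.172 0.619]
shift mm [14.4 -8.7  0.7] units [ 0.0359 -0.0218  0.0018]
wrist used_vial_mid 0.59 [309.4, 249.1, 26.3, 54.1] 322.3 276.2
[[-0.0146  0.1306  0.14  ]
 [-0.0144  0.1069  0.14  ]
 [-0.0143  0.0819  0.14  ]]
top used_vial_mid 0.6 [296.9, 186.4, 3.3, 11.5] 297.0 191.7
top hood 0.83 [332.7, 197.8, 41.8, 39.4] 352.2 214.5
```

View pics/wrist1.png

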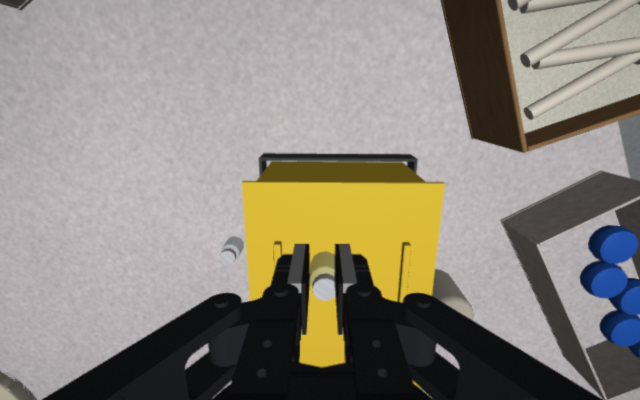

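Run:
```python
from h import *
print(toB(unproj("wrist",[[243,181.5],[443,182]],.12)).round(4))
# vial cap top centre (z=.16), base visible top edge (z=.12)
print(toB(unproj("wrist",[[323,289]],.16)).round(4), toB(unproj("wrist",[[322,253]],.12)).round(4))
```

```text
[[-0.0774  0.179   0.12  ]
 [ 0.0805  0.1795  0.12  ]]
[[-0.0139  0.1078  0.16  ]] [[-0.0146  0.117   0.12  ]]
```

```bash
python3 -m jog '[[[0,0.1,0.003],0,14],[[0,0.06,0],0,14],[[0,0.03,0],0,14],[[0,0.015,0],0,14],[[0,0,0],0,14],[[0.02,0,0],0,14],[[0.02,0,0],0,14],[[0,0,0],0,14]]'
python3 - <<'E'
from h import *
go([-.0147,.142,.128])
im=viewer.read_camera("wrist"); cv2.imwrite("pics/wrist2.png",im[:,:,::-1])
im=viewer.read_camera("scene"); cv2.imwrite("pics/scene2.png",cv2.resize(im[130:290,220:400,::-1],None,fx=4,fy=3.5,interpolation=2))
E
```

```text
t: 5.05
tcp_pos: [0.6326, 0.0954, 0.1299]
orientation: [-0.962, 1.531, -1.532]
force: [0.3, 0.3, 1.7]
width: 0.0121
t 5.05 tcp [0.6326 0.0954 0.1299] bin [-0.0131  0.1518  0.1299] w 0.0121 F [0.3 0.3 1.7] Fbin [0.1 0.4 1.7]
tool in bin: x [ 0.005 -1.    -0.   ] y [ 0.001 -0.    -1.   ] j [ 0.147  0.457  1.671 -0.     1.013  0.597]
shift mm [ 9.8  1.9 -1.6] units [ 0.0245  0.0048 -0.004 ]
```

View pics/wrist2.png

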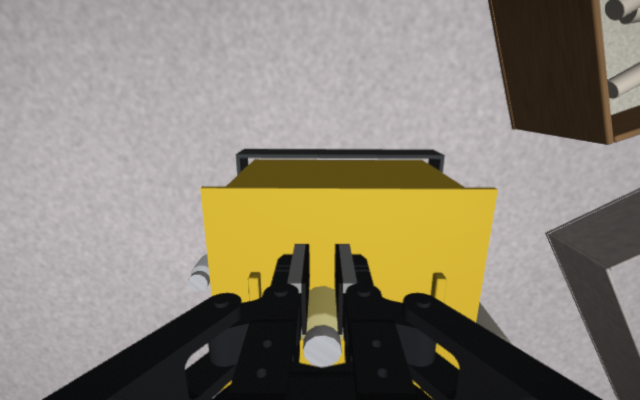

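View pics/scene2.png

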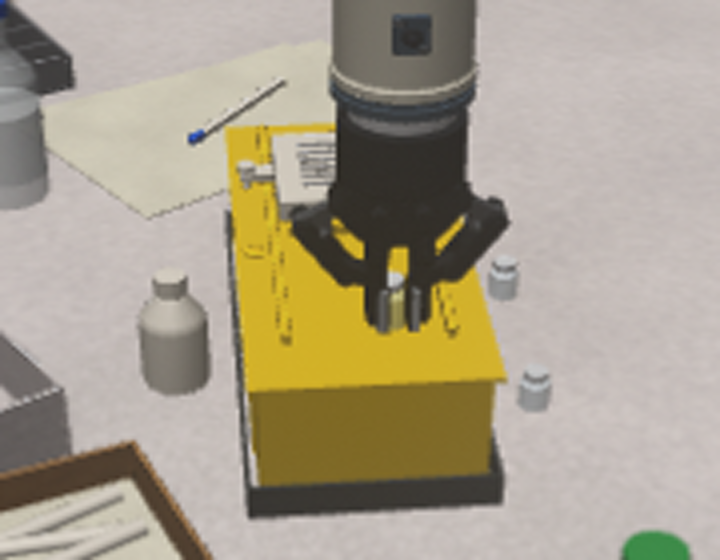

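```bash
python3 -m jog '[[[0.02,0.005,-0.002],0,14],[[0.02,0,0],0,14],[[0.015,0,0],0,14],[[0.01,0,0],0,14],[[0.01,0,0],0,14],[[0.015,0,0],0,14],[[0.015,0,0],0,14],[[0,0,0],0,14]]'
python3 - <<'E'
from h import *
st()
im=viewer.read_camera("wrist"); cv2.imwrite("pics/wrist3.png",im[:,:,::-1])
E
```

```text
t: 5.95
tcp_pos: [0.6169, 0.0589, 0.1299]
orientation: [-0.956, 1.527, -1.533]
force: [2.9, 1.5, 14.0]
width: 0.0119
t 5.95 tcp [0.6169 0.0589 0.1299] bin [-0.0112  0.1122  0.1299] w 0.0119 F [ 2.9  1.5 14. ] Fbin [ 2.   2.6 14. ]
tool in bin: x [ 0.006 -1.    -0.004] y [ 0.007  0.001 -1.   ] j [0.093 0.426 1.722 0.    0.987 0.541]
```

View pics/wrist3.png

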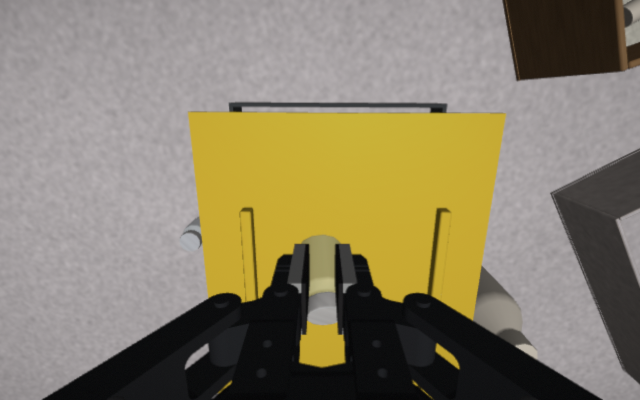

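Run:
```python
from h import *
for z in(.12,.14,.16): print(z,toB(unproj("wrist",[[322,237],[322,300],[322,322],[300,247],[345,247]],z)).round(4)[:,:2].tolist())
im=viewer.read_camera("wrist"); cv2.imwrite("pics/wrist3c.png",cv2.resize(im[190:370,210:430,::-1],None,fx=3.5,fy=3.2,interpolation=2))
im=viewer.read_camera("scene"); cv2.imwrite("pics/scene3.png",cv2.resize(im[150:270,250:400,::-1],None,fx=5,fy=4.8,interpolation=2))
```

```text
0.12 [[-0.0113, 0.1112], [-0.0111, 0.07], [-0.011, 0.0544], [-0.0239, 0.1049], [0.0019, 0.105]]
0.14 [[-0.0115, 0.12], [-0.0113, 0.0835], [-0.0112, 0.0697], [-0.0226, 0.1144], [0.0002, 0.1145]]
0.16 [[-0.0117, 0.1288], [-0.0115, 0.097], [-0.0114, 0.085], [-0.0214, 0.1239], [-0.0015, 0.124]]
```

View pics/wrist3c.png

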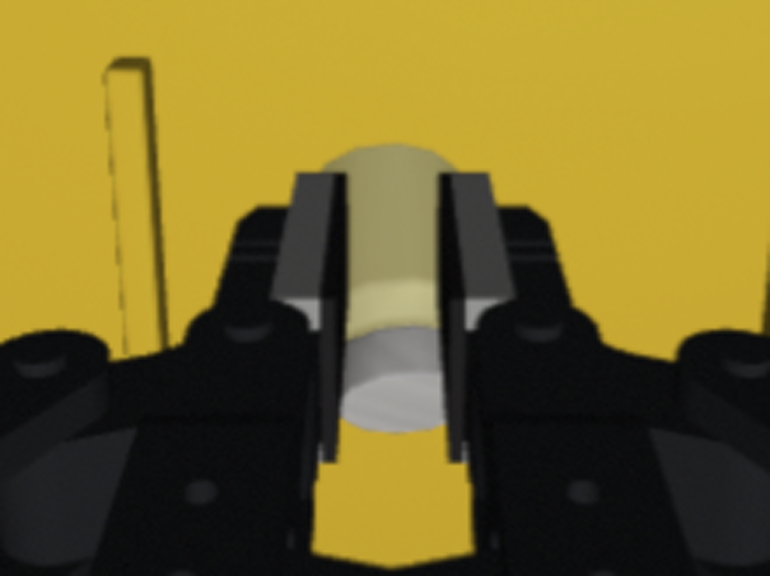

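View pics/scene3.png

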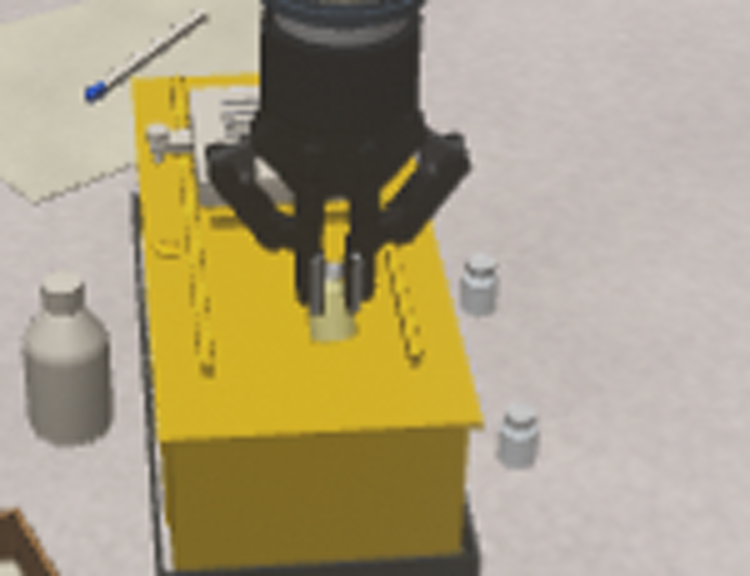

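Run:
```python
from h import *
f=lambda x,y:[x/5+250-.4,y/4.8+150-.4]
uv=[f(333,340),f(318,314),f(352,310),f(333,313)]
for z in(.12,.13,.14): print(z,toB(unproj("scene",uv,z)).round(4)[:,:2].tolist())
P=toW([[-.0112,.0995,.12],[-.0112,.0995,.13],[-.0112,.0995,.16],[-.0112,.123,.13],[-.0112,.111,.12]])
print(proj("scene",P), proj("wrist",P))
s,M=st(); 
print(proj("wrist",s['tcp_pos']+np.array([M@[x,y,z] for x in(-.011,.011) for y in(0,.01,-.03) for z in(.006,)])))
```

```text
0.12 [[-0.0129, 0.104], [-0.0076, 0.08], [-0.0258, 0.0779], [-0.0155, 0.0798]]
0.13 [[-0.0114, 0.117], [-0.0061, 0.0933], [-0.0241, 0.0913], [-0.0139, 0.0931]]
0.14 [[-0.0098, 0.1301], [-0.0046, 0.1067], [-0.0223, 0.1047], [-0.0124, 0.1065]]
[[315.35686533 219.42563792]
 [315.40711433 216.33219249]
 [315.56081952 206.87200225]
 [316.38187259 221.86210469]
 [315.82734516 222.12083799]] [[322.1075254  255.92867113]
 [322.24164599 264.30758831]
 [322.74434762 295.71920758]
 [322.52234041 224.37761191]
 [322.23302996 237.59023635]]
t 6.1 tcp [0.617  0.0593 0.1299] bin [-0.0113  0.1126  0.1299] w 0.012 F [ 2.7  1.6 13.7] Fbin [ 1.7  2.6 13.7]
tool in bin: x [ 0.006 -1.    -0.004] y [ 0.007  0.001 -1.   ] j [0.093 0.426 1.721 0.    0.987 0.541]
[[333.54500459 223.3027997 ]
 [332.93191214 216.66633983]
 [335.8635665  248.38803183]
 [333.12238176 260.75063135]
 [332.55012781 252.46830684]
 [335.26943594 291.80685095]]
```

```bash
python3 -m jog '[[[-0.005,0,0],0,14],[[-0.01,0,0],0,14],[[-0.02,0,0],0,14],[[-0.03,0,0],0,14],[[-0.02,0,0],0,14],[[0,0,0],0,14],[[0,0,0],0,14],[[0,0,0],0,14]]'
python3 - <<'E'
from h import *
st()
im=viewer.read_camera("wrist"); cv2.imwrite("pics/wrist4.png",cv2.resize(im[190:370,210:430,::-1],None,fx=3.5,fy=3.2,interpolation=2))
im=viewer.read_camera("scene"); cv2.imwrite("pics/scene4.png",cv2.resize(im[150:270,250:400,::-1],None,fx=5,fy=4.8,interpolation=2))
E
```

```text
t: 6.9
tcp_pos: [0.6282, 0.0894, 0.1267]
orientation: [-0.964, 1.532, -1.531]
force: [-0.1, -0.7, -0.1]
width: 0.0118
t 6.9 tcp [0.6282 0.0894 0.1267] bin [-0.0145  0.1445  0.1267] w 0.0118 F [-0.1 -0.7 -0.1] Fbin [ 0.2 -0.7 -0.1]
tool in bin: x [ 0.006 -1.     0.001] y [-0.001 -0.    -1.   ] j [ 0.139  0.454  1.684 -0.     1.005  0.587]
```

View pics/wrist4.png

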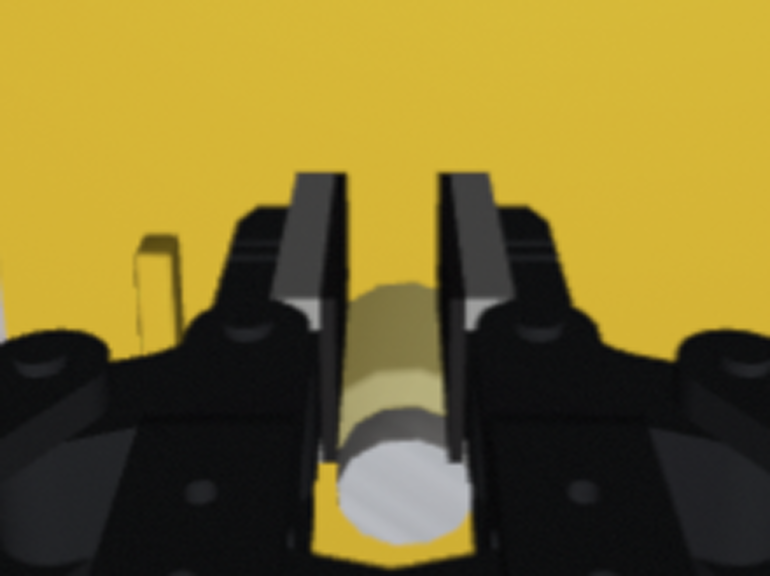

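View pics/scene4.png

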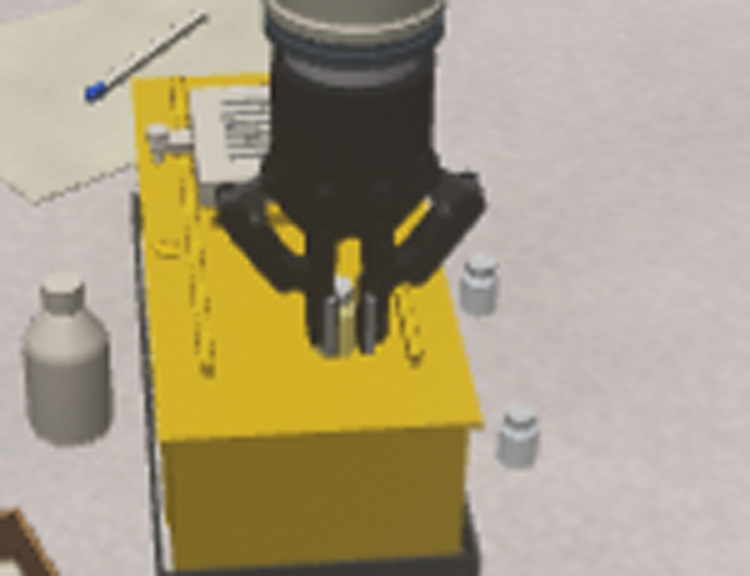

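```bash
python3 -m jog '[[[-0.01,0.01,0],0,14],[[-0.01,0.01,0],0,14],[[0,0.005,0],0,14],[[0,0,0],0,14],[[0,0,0],0,14],[[0,0,0],0,14],[[0,0,0],0,14],[[0,0,0],0,14]]'
python3 - <<'E'
from h import *
print(toB(unproj("wrist",[[322.9,278.4]],.12)))
st()
im=viewer.read_camera("wrist"); cv2.imwrite("pics/wrist5.png",cv2.resize(im[190:370,210:430,::-1],None,fx=3.5,fy=3.2,interpolation=2))
E
```

```text
t: 7.8
tcp_pos: [0.6321, 0.0968, 0.1171]
orientation: [-0.962, 1.531, -1.531]
force: [-0.5, -0.2, -0.8]
width: 0.012
[[-0.01372721  0.13262559  0.12      ]]
t 7.8 tcp [0.6321 0.0968 0.1171] bin [-0.0142  0.1528  0.1171] w 0.012 F [-0.5 -0.2 -0.8] Fbin [-0.4 -0.4 -0.8]
tool in bin: x [ 0.006 -1.    -0.   ] y [ 0.  0. -1.] j [ 0.15   0.472  1.68  -0.     0.99   0.598]
```

View pics/wrist5.png

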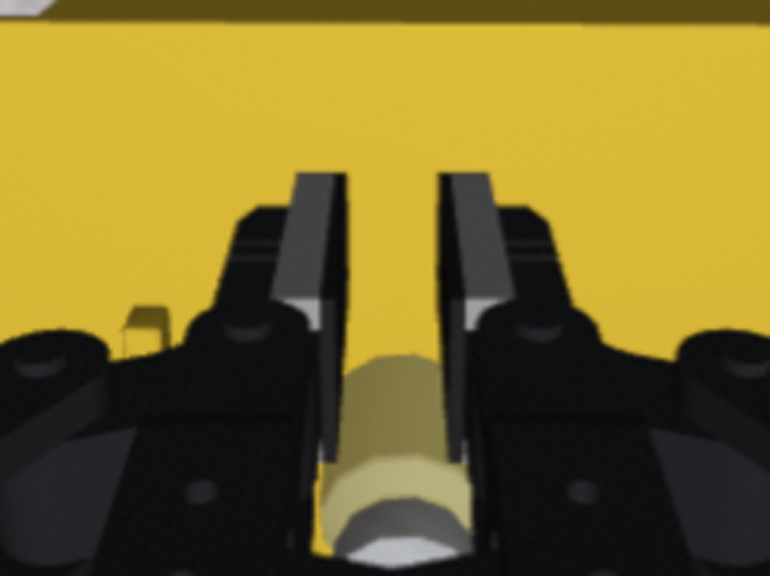

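```bash
python3 -m jog '[[[0,0.01,0],0,14],[[0,0.01,0],0,14],[[0,0.003,0],0,14],[[0,0,0],0,14],[[0,0,0],0,14],[[0,0,0],0,14],[[0,0,0],0,14],[[0,0,0],0,14]]'
python3 - <<'E'
from h import *
st()
im=viewer.read_camera("scene"); cv2.imwrite("pics/scene6.png",cv2.resize(im[150:270,250:400,::-1],None,fx=5,fy=4.8,interpolation=2))
E
```

```text
t: 8.65
tcp_pos: [0.6321, 0.0968, 0.1079]
orientation: [-0.962, 1.531, -1.531]
force: [0.0, -0.2, -0.4]
width: 0.0119
t 8.65 tcp [0.6321 0.0968 0.1079] bin [-0.0142  0.1529  0.1079] w 0.0119 F [ 0.  -0.2 -0.4] Fbin [ 0.1 -0.2 -0.4]
tool in bin: x [ 0.006 -1.    -0.   ] y [ 0.  0. -1.] j [0.15  0.482 1.686 0.    0.973 0.598]
```

View pics/scene6.png

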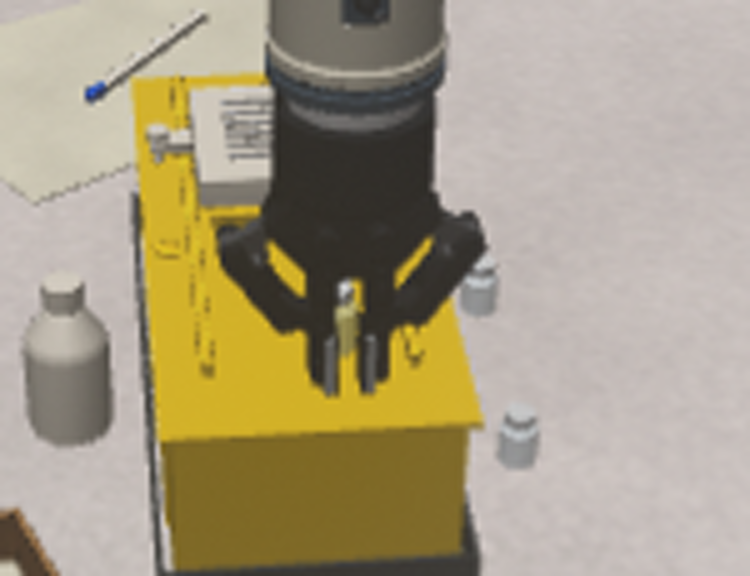

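```bash
python3 - <<'E'
from h import *
for y in(.153,.164):
  for z in(.115,.12,.125,.13,.135,.14): print(y,z,proj("scene",toW([[-.0142,y,z]])).round(1))
E
python3 -m jog '[[[0,0.005,0],0,14],[[0,0.003,0],0,14],[[0,0,0],0,14],[[0,0,0],0,14],[[0,0,0],0,14],[[0,0,0],0,14],[[0,0,0],0,14],[[0,0,0],0,14]]'
```

```text
0.153 0.115 [[318.8 233.8]]
0.153 0.12 [[318.8 232.3]]
0.153 0.125 [[318.8 230.7]]
0.153 0.13 [[318.9 229.1]]
0.153 0.135 [[318.9 227.5]]
0.153 0.14 [[318.9 225.9]]
0.164 0.115 [[319.3 236.6]]
0.164 0.12 [[319.3 235. ]]
0.164 0.125 [[319.3 233.5]]
0.164 0.13 [[319.4 231.9]]
0.164 0.135 [[319.4 230.3]]
0.164 0.14 [[319.4 228.7]]
t: 9.5
tcp_pos: [0.632, 0.0968, 0.1046]
orientation: [-0.963, 1.531, -1.531]
force: [-0.8, -0.1, 0.1]
width: 0.0121
```

```bash
python3 -m jog '[[[0.02,0,0],0,14],[[0.02,0,0],0,14],[[0.02,0,0],0,14],[[0.015,0,0],0,14],[[0.01,0,0],0,14],[[0.01,0,0],0,14],[[0.01,0,0],0,14],[[0,0,0],0,14]]'
python3 - <<'E'
from h import *
st()
im=viewer.read_camera("wrist"); cv2.imwrite("pics/wrist7.png",cv2.resize(im[190:370,210:430,::-1],None,fx=3.5,fy=3.2,interpolation=2))
im=viewer.read_camera("scene"); cv2.imwrite("pics/scene7.png",cv2.resize(im[150:270,250:400,::-1],None,fx=5,fy=4.8,interpolation=2))
E
```

```text
t: 10.3
tcp_pos: [0.6136, 0.0586, 0.1046]
orientation: [-0.963, 1.531, -1.531]
force: [-1.2, -0.5, -0.4]
width: 0.012
t 10.3 tcp [0.6136 0.0586 0.1046] bin [-0.014   0.1104  0.1046] w 0.012 F [-1.2 -0.5 -0.4] Fbin [-0.8 -0.9 -0.4]
tool in bin: x [ 0.006 -1.     0.   ] y [-0. -0. -1.] j [ 0.093  0.455  1.74  -0.     0.946  0.541]
```

View pics/wrist7.png

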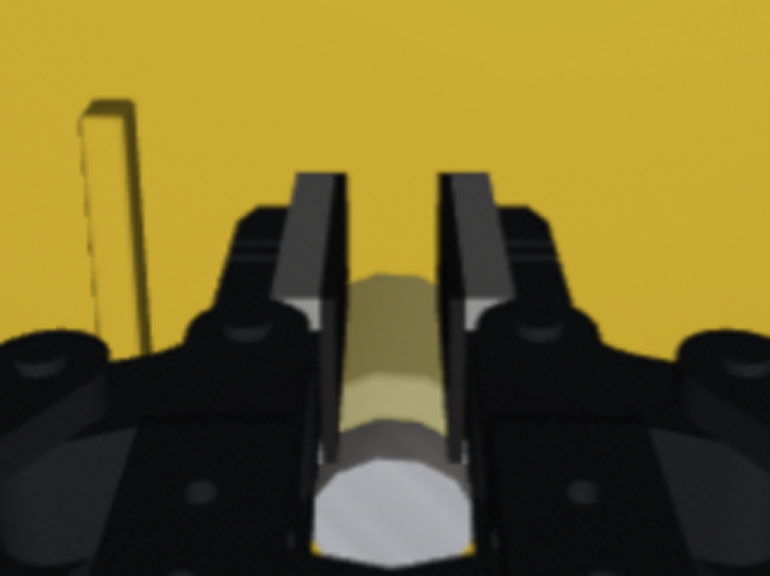

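View pics/scene7.png

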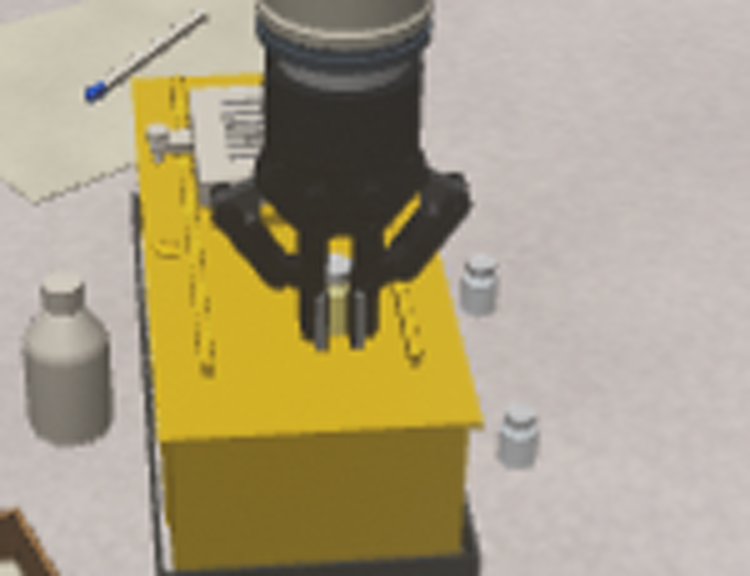

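```bash
python3 -m jog '[[[0.01,0,0],0,14],[[0.01,0,0],0,14],[[0.01,0,0],0,14],[[0.01,0,0],0,14],[[0.01,0,0],0,14],[[0.01,0,0],0,14],[[0,0,0],0,14],[[0,0,0],0,14]]'
python3 - <<'E'
from h import *
print(toB(unproj("wrist",[[322.3,275.3]],.12)))
st()
im=viewer.read_camera("wrist"); cv2.imwrite("pics/wrist8.png",cv2.resize(im[190:370,210:430,::-1],None,fx=3.5,fy=3.2,interpolation=2))
im=viewer.read_camera("scene"); cv2.imwrite("pics/scene8.png",cv2.resize(im[150:270,250:400,::-1],None,fx=5,fy=4.8,interpolation=2))
E
```

```text
t: 11.2
tcp_pos: [0.6034, 0.0372, 0.1046]
orientation: [-0.963, 1.531, -1.531]
force: [0.7, 0.6, 0.3]
width: 0.012
[[-0.013778   0.0757761  0.12     ]]
t 11.2 tcp [0.6034 0.0372 0.1046] bin [-0.0139  0.0868  0.1046] w 0.012 F [0.7 0.6 0.3] Fbin [0.3 0.9 0.3]
tool in bin: x [ 0.006 -1.    -0.   ] y [ 0.  0. -1.] j [0.059 0.439 1.767 0.    0.935 0.508]
```

View pics/wrist8.png

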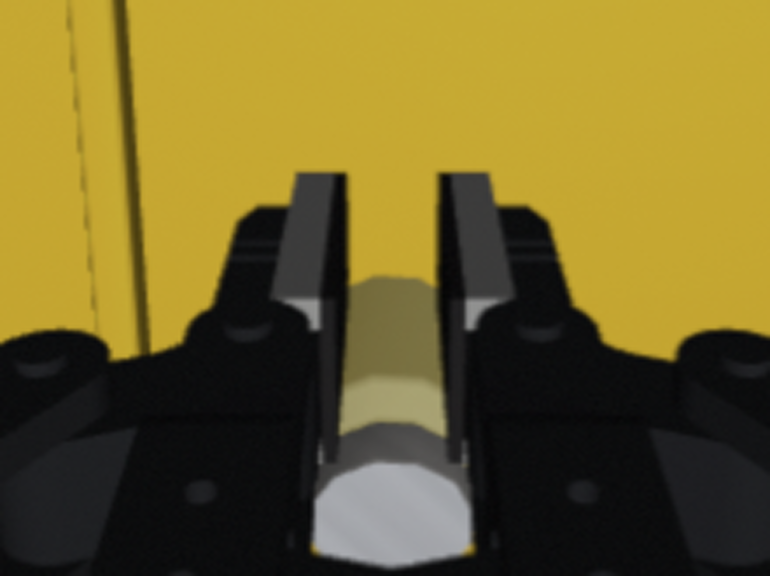

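View pics/scene8.png

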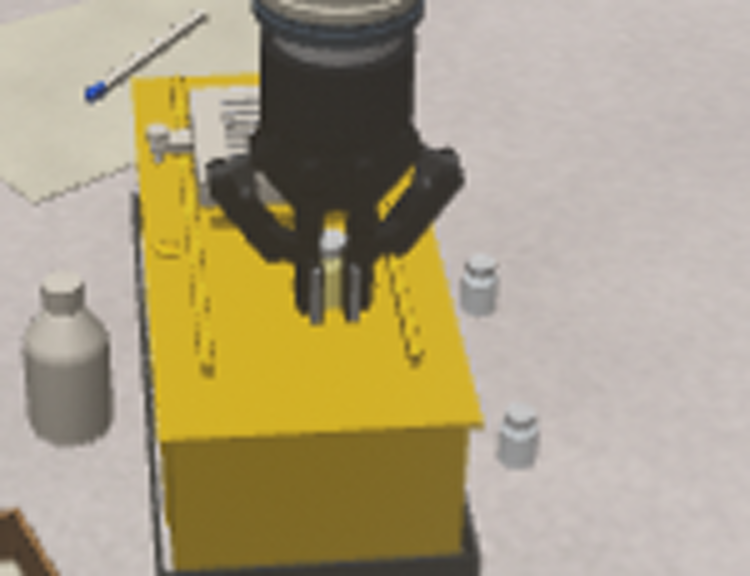

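```bash
python3 -m jog '[[[0.008,0,0],0,14],[[0.008,0,0],0,14],[[0.008,0,0],0,14],[[0.008,0,0],0,14],[[0,0,0],0,14],[[0,0,0],0,14],[[0,0,0],0,14],[[0,0,0],0,14]]'
python3 - <<'E'
from h import *
st()
im=viewer.read_camera("wrist"); cv2.imwrite("pics/wrist9.png",cv2.resize(im[190:370,210:430,::-1],None,fx=3.5,fy=3.2,interpolation=2))
im=viewer.read_camera("scene"); cv2.imwrite("pics/scene9.png",cv2.resize(im[150:270,250:400,::-1],None,fx=5,fy=4.8,interpolation=2))
E
```

```text
t: 12.1
tcp_pos: [0.5979, 0.0259, 0.1045]
orientation: [-0.963, 1.531, -1.531]
force: [0.2, -0.8, 0.0]
width: 0.0119
t 12.1 tcp [0.5979 0.0259 0.1045] bin [-0.0138  0.0741  0.1045] w 0.0119 F [ 0.2 -0.8  0. ] Fbin [ 0.5 -0.6  0. ]
tool in bin: x [ 0.006 -1.    -0.   ] y [-0.  0. -1.] j [0.041 0.431 1.781 0.    0.929 0.489]
```

View pics/wrist9.png

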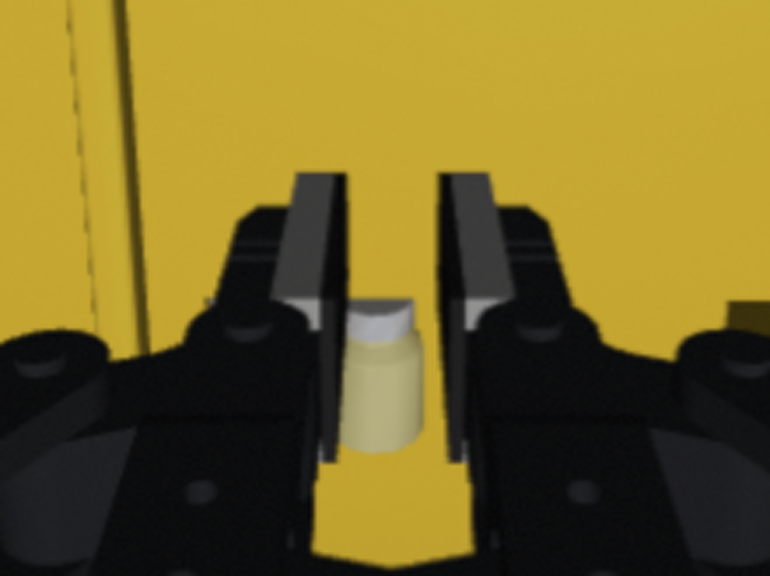

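View pics/scene9.png

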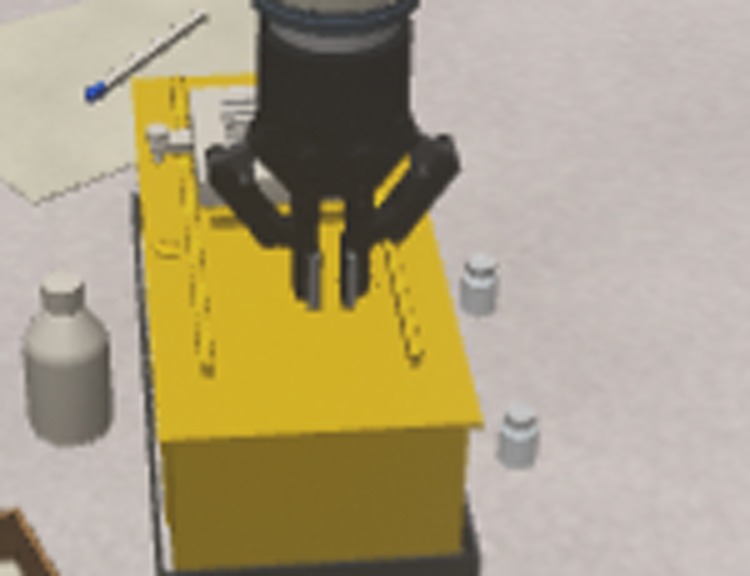

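```bash
python3 -m jog '[[[0,-0.05,0],0,14],[[0,-0.1,0],0,14],[[0,-0.1,0],0,14],[[0.05,-0.05,0.01],0,14],[[0.1,0,0.01],0,14],[[0.1,0,0.01],0,14],[[0,0,0],0,14],[[0,0,0],0,14]]'
python3 - <<'E'
from h import *
go([0,-.165,.19])
for n in ["wrist","top","scene"]:
    im=viewer.read_camera(n); cv2.imwrite(f"pics/{n}10.png",im[:,:,::-1])
    if n!="wrist":
        for t in ["used_vial_mid","hood"]:
            for m in models.masks_of(n,t)[:2]: print(n,t,round(m['conf'],2),m['box'])
E
```

```text
t: 13.0
tcp_pos: [0.5652, -0.0702, 0.2247]
orientation: [-0.961, 1.532, -1.532]
force: [0.0, 0.5, 0.3]
width: 0.0117
t 13.0 tcp [ 0.5652 -0.0702  0.2247] bin [-0.0011 -0.0265  0.2247] w 0.0117 F [0.  0.5 0.3] Fbin [-0.2  0.4  0.3]
tool in bin: x [ 0.004 -1.    -0.   ] y [ 0.  0. -1.] j [-0.126  0.254  1.74   0.     1.148  0.324]
shift mm [138.5  34.7   0.6] units [0.3462 0.0867 0.0014]
top hood 0.74 [329.2, 199.6, 30.5, 26.2]
scene hood 0.94 [278.1, 168.8, 43.8, 25.7]
```

View pics/wrist10.png

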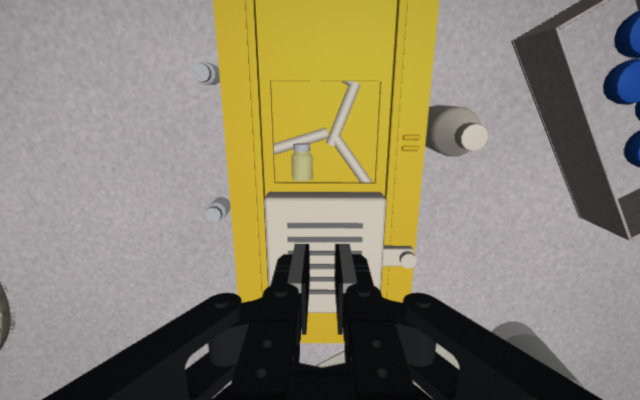

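View pics/scene10.png

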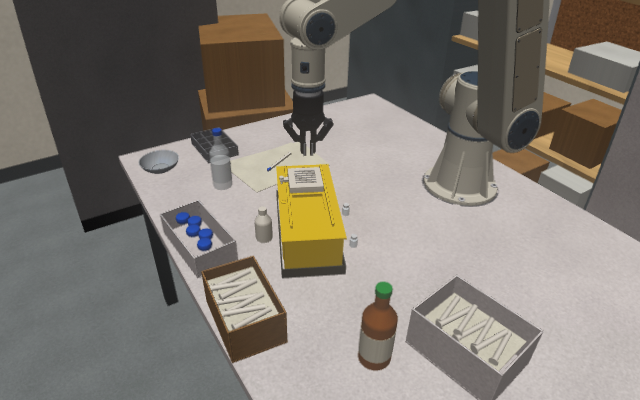

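```bash
python3 - <<'E'
from h import *
print(toB(unproj("wrist",[[268,197],[384,195],[290,311]],.142)).round(4)); print(toB(unproj("wrist",[[272,182],[380,183],[272,81],[380,81],[236,313],[412,320]],.12)).round(4))
E
python3 -m jog '[[[0.1,0,0],0,14],[[0.1,0,0],0,14],[[0.1,0,0],0,14],[[0.055,0,0],0,14],[[0,0,0],0,14],[[0,0,0],0,14],[[0,0.05,0],0,14],[[0,0,0],0,14]]'
python3 - <<'E'
from h import *
go([0,-.165,.105])
for n in ["wrist","scene"]:
    im=viewer.read_camera(n); cv2.imwrite(f"pics/{n}11.png",im[:,:,::-1])
E
```

```text
[[-0.0433 -0.0253  0.142 ]
 [ 0.0465 -0.023   0.142 ]
 [-0.0284 -0.1284  0.142 ]]
[[-0.0431 -0.019   0.12  ]
 [ 0.0468 -0.0192  0.12  ]
 [-0.04    0.0602  0.12  ]
 [ 0.042   0.0607  0.12  ]
 [-0.0817 -0.1468  0.12  ]
 [ 0.085  -0.1534  0.12  ]]
t: 14.15
tcp_pos: [0.5031, -0.1958, 0.2027]
orientation: [-0.965, 1.534, -1.528]
force: [-0.0, -0.0, 0.1]
width: 0.0118
t 14.15 tcp [ 0.5031 -0.1958  0.2027] bin [-0.0018 -0.1667  0.2027] w 0.0118 F [-0.  -0.   0.1] Fbin [-0.  -0.   0.1]
tool in bin: x [ 0.007 -1.    -0.   ] y [-0.003  0.002 -1.   ] j [-0.374  0.232  1.822  0.     1.092  0.073]
shift mm [-1.7 97.7  2.2] units [-0.0042  0.2443  0.0054]
```

View pics/wrist11.png

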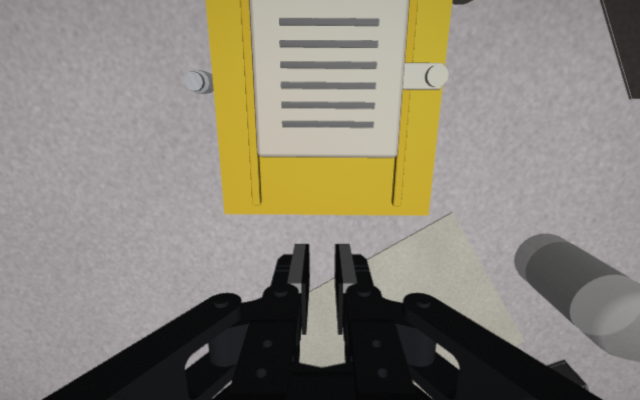

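```bash
python3 - <<'E'
from h import *
print(toB(unproj("wrist",[[260,156],[396,157]],.142)).round(4),toB(unproj("wrist",[[224,213],[429,216]],.12)).round(4))
E
python3 -m jog '[[[0,0.08,0.005],0,14],[[0,0.08,0],0,14],[[0,0.05,0],0,14],[[0,0.02,0],0,14],[[0,0.012,0],0,14],[[0,0,0],0,14],[[0,0,0],0,14],[[0,0,0],0,14]]'
python3 - <<'E'
from h import *
st()
im=viewer.read_camera("wrist"); cv2.imwrite("pics/wrist12.png",im[:,:,::-1])
E
```

```text
[[-0.0436 -0.1314  0.142 ]
 [ 0.0496 -0.1314  0.142 ]] [[-0.0783 -0.1811  0.12  ]
 [ 0.0842 -0.1824  0.12  ]]
t: 15.05
tcp_pos: [0.5063, -0.1986, 0.1088]
orientation: [-0.962, 1.53, -1.532]
force: [-0.1, -0.1, -0.0]
width: 0.012
t 15.05 tcp [ 0.5063 -0.1986  0.1088] bin [ 0.0023 -0.1678  0.1088] w 0.012 F [-0.1 -0.1 -0. ] Fbin [ 0.  -0.2 -0. ]
tool in bin: x [ 0.006 -1.    -0.   ] y [ 0.002 -0.001 -1.   ] j [-0.377  0.35   1.899  0.     0.891  0.072]
```

View pics/wrist12.png

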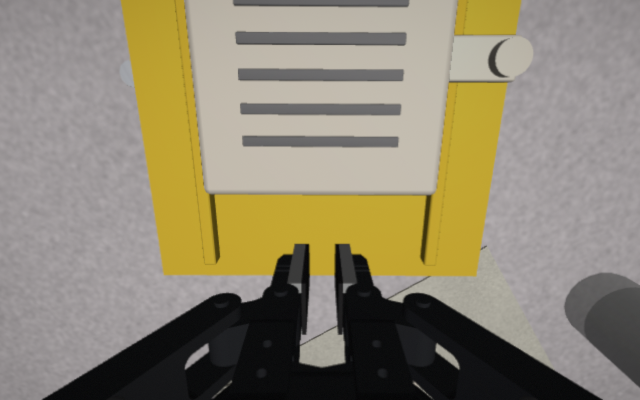

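```bash
python3 -m jog '[[[-0.02,0.01,-0.004],0,14],[[-0.03,0,0],0,14],[[-0.02,0,0],0,14],[[-0.02,0,0],0,14],[[-0.03,0,0],0,14],[[-0.03,0,0],0,14],[[-0.03,0,0],0,14],[[0,0,0],0,14]]'
python3 - <<'E'
from h import *
st()
im=viewer.read_camera("wrist"); cv2.imwrite("pics/wrist13.png",im[:,:,::-1])
E
```

```text
t: 15.9
tcp_pos: [0.5363, -0.1313, 0.1039]
orientation: [-0.963, 1.53, -1.53]
force: [0.0, 0.3, 0.3]
width: 0.0121
t 15.9 tcp [ 0.5363 -0.1313  0.1039] bin [-0.0002 -0.0941  0.1039] w 0.0121 F [0.  0.3 0.3] Fbin [-0.1  0.3  0.3]
tool in bin: x [ 0.007 -1.    -0.001] y [ 0.001  0.    -1.   ] j [-2.430e-01  3.690e-01  1.883e+00  1.000e-03  8.880e-01  2.030e-01]
```

View pics/wrist13.png

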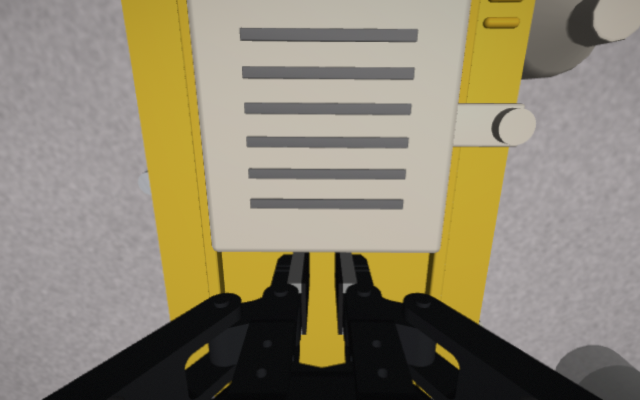

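```bash
python3 - <<'E'
from h import *
print(toB(unproj("wrist",[[217,250],[439,250]],.142)).round(4)); 
print(toB(unproj("wrist",[[500,23],[517,127]],.125)).round(4));
E
python3 -m jog '[[[-0.01,0,0],0,14],[[-0.01,0,0],0,14],[[-0.01,0,0],0,14],[[-0.01,0,0],0,14],[[0,0,0],0,14],[[0,0,0],0,14],[[0,0,0],0,14],[[0,0,0],0,14]]'
python3 - <<'E'
from h import *
st()
im=viewer.read_camera("wrist"); cv2.imwrite("pics/wrist14.png",im[:,:,::-1])
E
```

```text
[[-0.0442 -0.0809  0.142 ]
 [ 0.0479 -0.0802  0.142 ]]
[[ 0.067   0.0075  0.125 ]
 [ 0.0807 -0.0315  0.125 ]]
t: 16.75
tcp_pos: [0.5422, -0.1184, 0.1038]
orientation: [-0.963, 1.531, -1.531]
force: [-0.0, 1.1, 0.1]
width: 0.0117
t 16.75 tcp [ 0.5422 -0.1184  0.1038] bin [-0.0006 -0.0799  0.1038] w 0.0117 F [-0.   1.1  0.1] Fbin [-0.5  0.9  0.1]
tool in bin: x [ 0.006 -1.    -0.   ] y [-0.  0. -1.] j [-0.218  0.374  1.877  0.     0.891  0.231]
```

View pics/wrist14.png

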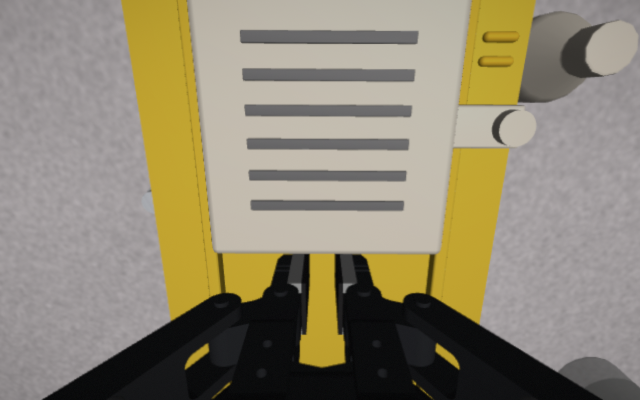

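```bash
python3 -m jog '[[[-0.01,0,0],0,14],[[-0.01,0,0],0,14],[[-0.01,0,0],0,14],[[0,0,0],0,14],[[0,0,0],0,14],[[0,0,0],0,14],[[0,0,0],0,14],[[0,0,0],0,14]]'
python3 - <<'E'
from h import *
st()
E
python3 -m jog '[[[-0.005,0,0],0,14],[[-0.005,0,0],0,14],[[0,0,0],0,14],[[0,0,0],0,14],[[0,0,0],0,14],[[0,0,0],0,14],[[0,0,0],0,14],[[0,0,0],0,14]]'
python3 - <<'E'
from h import *
st()
im=viewer.read_camera("wrist"); cv2.imwrite("pics/wrist15.png",im[:,:,::-1])
E
```

```text
t: 17.6
tcp_pos: [0.5474, -0.1076, 0.1038]
orientation: [-0.963, 1.531, -1.531]
force: [-1.5, -1.0, 0.0]
width: 0.012
t 17.6 tcp [ 0.5474 -0.1076  0.1038] bin [-0.0006 -0.0679  0.1038] w 0.012 F [-1.5 -1.   0. ] Fbin [-0.9 -1.6  0. ]
tool in bin: x [ 0.006 -1.    -0.   ] y [-0.  0. -1.] j [-0.197  0.377  1.871  0.     0.894  0.252]
t: 18.4
tcp_pos: [0.5492, -0.1039, 0.1038]
orientation: [-0.963, 1.531, -1.531]
force: [0.1, 0.0, -0.0]
width: 0.012
t 18.4 tcp [ 0.5492 -0.1039  0.1038] bin [-0.0007 -0.0639  0.1038] w 0.012 F [ 0.1  0.  -0. ] Fbin [ 0.1  0.1 -0. ]
tool in bin: x [ 0.006 -1.    -0.   ] y [-0.  0. -1.] j [-0.19   0.379  1.868  0.     0.894  0.259]
```

View pics/wrist15.png

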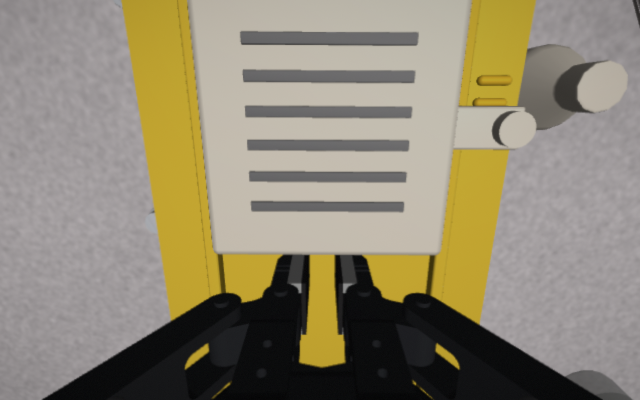

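```bash
python3 -m jog '[[[-0.004,0,0],0,14],[[0,0,0],0,14],[[0,0,0],0,14],[[0,0,0],0,14],[[0,0,0],0,14],[[0,0,0],0,14],[[0,0,0],0,14],[[0,0,0],0,14]]'
python3 - <<'E'
from h import *
st()
E
python3 -m jog '[[[-0.004,0,0],0,14],[[0,0,0],0,14],[[0,0,0],0,14],[[0,0,0],0,14],[[0,0,0],0,14],[[0,0,0],0,14],[[0,0,0],0,14],[[0,0,0],0,14]]'
python3 - <<'E'
from h import *
st()
im=viewer.read_camera("wrist"); cv2.imwrite("pics/wrist16.png",im[:,:,::-1])
E
```

```text
t: 19.25
tcp_pos: [0.5499, -0.1025, 0.1038]
orientation: [-0.963, 1.531, -1.531]
force: [0.2, -0.1, 0.2]
width: 0.0122
t 19.25 tcp [ 0.5499 -0.1025  0.1038] bin [-0.0006 -0.0623  0.1038] w 0.0122 F [ 0.2 -0.1  0.2] Fbin [0.2 0.  0.2]
tool in bin: x [ 0.006 -1.     0.   ] y [-0. -0. -1.] j [-0.187  0.379  1.867 -0.     0.895  0.261]
t: 20.05
tcp_pos: [0.5506, -0.1011, 0.1038]
orientation: [-0.963, 1.531, -1.531]
force: [0.2, -0.5, -0.3]
width: 0.012
t 20.05 tcp [ 0.5506 -0.1011  0.1038] bin [-0.0007 -0.0607  0.1038] w 0.012 F [ 0.2 -0.5 -0.3] Fbin [ 0.4 -0.3 -0.3]
tool in bin: x [ 0.006 -1.     0.   ] y [-0. -0. -1.] j [-0.184  0.38   1.867 -0.     0.895  0.264]
```

View pics/wrist16.png

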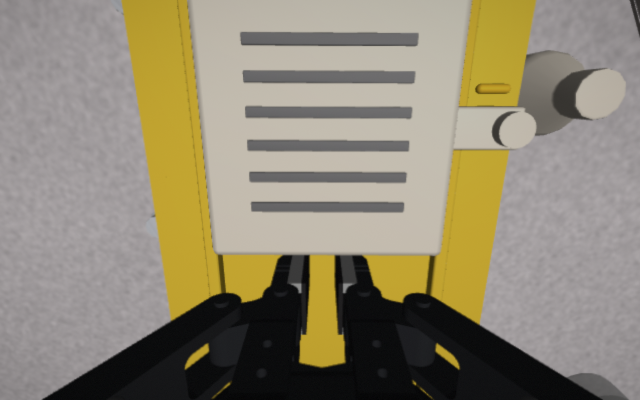

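```bash
cat > q.py <<'E'
from h import *
s,M=st()
im=viewer.read_camera("wrist")
g=cv2.cvtColor(im,cv2.COLOR_RGB2GRAY).astype(float)
# hood rear edge row: brightest drop, columns 225-260
c=im[235:275,225:265,2].astype(float).mean(1); r=235+np.argmin(np.diff(c))+.5
print("edge row",r, "hood rear y", toB(unproj("wrist",[[245,r]],.142)).round(4), [round(x) for x in c[::4]])
E
python3 -m jog '[[[-0.004,0,0],0,14],[[0,0,0],0,14],[[0,0,0],0,14],[[0,0,0],0,14],[[0,0,0],0,14],[[0,0,0],0,14],[[0,0,0],0,14],[[0,0,0],0,14]]'
python3 q.py
python3 -m jog '[[[-0.004,0,0],0,14],[[0,0,0],0,14],[[0,0,0],0,14],[[0,0,0],0,14],[[0,0,0],0,14],[[0,0,0],0,14],[[0,0,0],0,14],[[0,0,0],0,14]]'
python3 q.py
```

```text
t: 20.9
tcp_pos: [0.5513, -0.0996, 0.1038]
orientation: [-0.963, 1.531, -1.531]
force: [-0.5, 0.4, -0.1]
width: 0.0124
t 20.9 tcp [ 0.5513 -0.0996  0.1038] bin [-0.0007 -0.0591  0.1038] w 0.0124 F [-0.5  0.4 -0.1] Fbin [-0.7  0.1 -0.1]
tool in bin: x [ 0.006 -1.     0.   ] y [-0. -0. -1.] j [-0.181  0.38   1.866 -0.     0.895  0.267]
edge row 254.5 hood rear y [[-0.033  -0.0471  0.142 ]] [174, 173, 173, 173, 166, 60, 48, 48, 48, 48]
t: 21.75
tcp_pos: [0.5518, -0.0984, 0.1038]
orientation: [-0.963, 1.531, -1.531]
force: [-2.5, -5.0, 1.0]
width: 0.0119
t 21.75 tcp [ 0.5518 -0.0984  0.1038] bin [-0.0007 -0.0578  0.1038] w 0.0119 F [-2.5 -5.   1. ] Fbin [-0.1 -5.6  1. ]
tool in bin: x [ 0.006 -1.     0.   ] y [-0. -0. -1.] j [-0.179  0.381  1.865 -0.     0.896  0.27 ]
edge row 254.5 hood rear y [[-0.0331 -0.0458  0.142 ]] [174, 173, 173, 173, 170, 78, 48, 48, 48, 48]
```

```bash
python3 -m jog '[[[-0.0025,0,0],0,14],[[0,0,0],0,14],[[0,0,0],0,14],[[0,0,0],0,14],[[0,0,0],0,14],[[0,0,0],0,14],[[0,0,0],0,14],[[0,0,0],0,14]]'
python3 q.py
```

```text
t: 22.6
tcp_pos: [0.552, -0.098, 0.1038]
orientation: [-0.964, 1.531, -1.532]
force: [-4.1, -6.8, 1.3]
width: 0.0116
t 22.6 tcp [ 0.552  -0.098   0.1038] bin [-0.0008 -0.0573  0.1038] w 0.0116 F [-4.1 -6.8  1.3] Fbin [-0.7 -8.   1.3]
tool in bin: x [ 0.006 -1.     0.001] y [-0.001 -0.001 -1.   ] j [-1.780e-01  3.810e-01  1.864e+00 -1.000e-03  8.970e-01  2.710e-01]
edge row 254.5 hood rear y [[-0.0331 -0.0453  0.142 ]] [174, 173, 173, 173, 170, 82, 48, 48, 48, 48]
```

```bash
python3 -m jog '[[[-0.0025,0,0],0,14],[[0,0,0],0,14],[[0,0,0],0,14],[[0,0,0],0,14],[[0,0,0],0,14],[[0,0,0],0,14],[[0,0,0],0,14],[[0,0,0],0,14]]'
python3 q.py
```

```text
t: 23.45
tcp_pos: [0.5522, -0.0974, 0.1038]
orientation: [-0.965, 1.531, -1.532]
force: [-3.9, -8.8, 2.5]
width: 0.0118
t 23.45 tcp [ 0.5522 -0.0974  0.1038] bin [-0.0008 -0.0567  0.1038] w 0.0118 F [-3.9 -8.8  2.5] Fbin [ 0.4 -9.6  2.5]
tool in bin: x [ 0.006 -1.     0.002] y [-0.001 -0.001 -1.   ] j [-0.176  0.382  1.864 -0.002  0.897  0.273]
edge row 254.5 hood rear y [[-0.0331 -0.0446  0.142 ]] [174, 173, 173, 173, 170, 85, 48, 48, 48, 48]
```

```bash
python3 -m jog '[[[-0.0025,0,0],0,14],[[0,0,0],0,14],[[0,0,0],0,14],[[0,0,0],0,14],[[0,0,0],0,14],[[0,0,0],0,14],[[0,0,0],0,14],[[0,0,0],0,14]]'
python3 q.py
```

```text
t: 24.3
tcp_pos: [0.5533, -0.0953, 0.1038]
orientation: [-0.963, 1.531, -1.531]
force: [-1.5, -2.2, 1.5]
width: 0.012
t 24.3 tcp [ 0.5533 -0.0953  0.1038] bin [-0.0007 -0.0543  0.1038] w 0.012 F [-1.5 -2.2  1.5] Fbin [-0.4 -2.7  1.5]
tool in bin: x [ 0.006 -1.    -0.   ] y [ 0.  0. -1.] j [-0.173  0.382  1.863  0.     0.896  0.275]
edge row 254.5 hood rear y [[-0.033  -0.0423  0.142 ]] [174, 173, 173, 173, 169, 70, 48, 48, 48, 48]
```

```bash
python3 -m jog '[[[-0.0025,0,0],0,14],[[0,0,0],0,14],[[0,0,0],0,14],[[0,0,0],0,14],[[0,0,0],0,14],[[0,0,0],0,14],[[0,0,0],0,14],[[0,0,0],0,14]]'
python3 q.py
```

```text
t: 25.15
tcp_pos: [0.5537, -0.0946, 0.1038]
orientation: [-0.963, 1.531, -1.531]
force: [0.4, 0.1, -0.1]
width: 0.0121
t 25.15 tcp [ 0.5537 -0.0946  0.1038] bin [-0.0007 -0.0535  0.1038] w 0.0121 F [ 0.4  0.1 -0.1] Fbin [ 0.3  0.2 -0.1]
tool in bin: x [ 0.006 -1.    -0.   ] y [-0.  0. -1.] j [-0.172  0.383  1.862  0.     0.897  0.276]
edge row 253.5 hood rear y [[-0.033 -0.041  0.142]] [174, 173, 173, 173, 152, 48, 48, 48, 48, 48]
```

```bash
python3 -m jog '[[[0.02,0,0],0,14],[[0.04,0,0],0,14],[[0.05,-0.02,0],0,14],[[0,-0.1,0],0,14],[[0,-0.1,0],0,14],[[0,-0.1,0],0,14],[[0,0,0],0,14],[[0,0,0],0,14]]'
python3 - <<'E'
from h import *
st()
for n in ["wrist","top","scene"]:
    im=viewer.read_camera(n); cv2.imwrite(f"pics/{n}17.png",im[:,:,::-1])
E
```

```text
t: 26.0
tcp_pos: [0.5346, -0.1353, 0.2326]
orientation: [-0.961, 1.53, -1.533]
force: [0.1, 0.5, -0.7]
width: 0.0121
t 26.0 tcp [ 0.5346 -0.1353  0.2326] bin [-1.000e-04 -9.840e-02  2.326e-01] w 0.0121 F [ 0.1  0.5 -0.7] Fbin [-0.1  0.5 -0.7]
tool in bin: x [ 0.005 -1.    -0.   ] y [ 0.002 -0.001 -1.   ] j [-0.25   0.217  1.77  -0.     1.153  0.199]
```

View pics/wrist17.png

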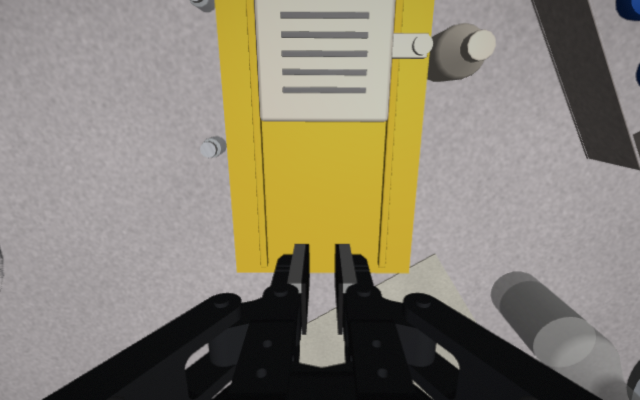

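View pics/scene17.png

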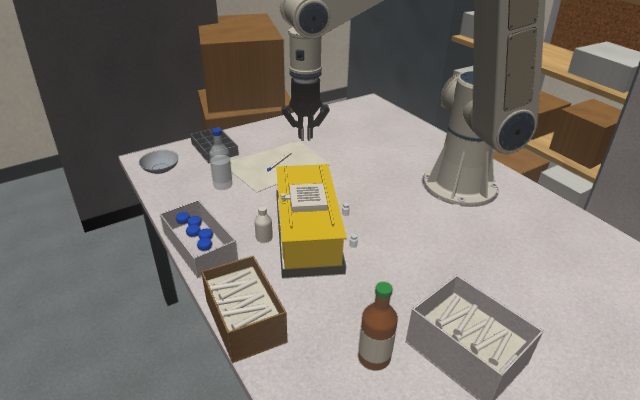

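View pics/top17.png

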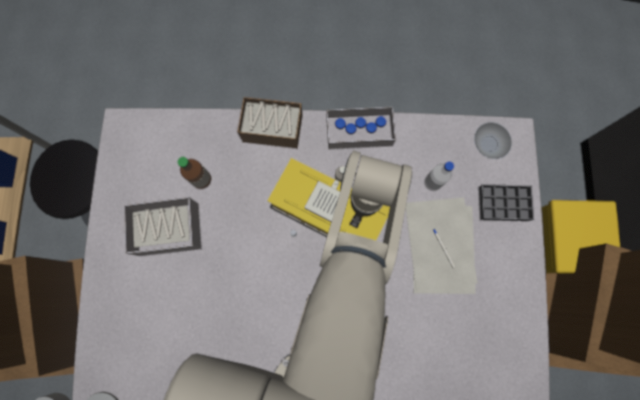

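```bash
python3 - <<'E'
from h import *
print(toB(unproj("wrist",[[261,121],[387,122]],.142)).round(4),toB(unproj("wrist",[[236,271],[409,272]],.12)).round(4))
print(toB(unproj("wrist",[[402,46]],.13)))
im=viewer.read_camera("wrist");
E
# move camera ahead (toward +y) to look at hood & detent from above
python3 -m jog '[[[-0.1,0,0],0,14],[[-0.1,0,0],0,14],[[-0.1,0,0],0,14],[[0,0,0],0,14],[[0,0,0],0,14],[[0,0,0],0,14],[[0,0,0],0,14],[[0,0,0],0,14]]'
python3 - <<'E'
from h import *
st()
im=viewer.read_camera("wrist"); cv2.imwrite("pics/wrist18.png",im[:,:,::-1])
E
```

```text
[[-0.0471 -0.0414  0.142 ]
 [ 0.0461 -0.0416  0.142 ]] [[-0.0808 -0.1789  0.12  ]
 [ 0.0793 -0.1788  0.12  ]]
[[0.05570247 0.01127685 0.13      ]]
t: 27.0
tcp_pos: [0.5863, -0.027, 0.2317]
orientation: [-0.962, 1.532, -1.532]
force: [0.6, -0.2, 0.4]
width: 0.0119
t 27.0 tcp [ 0.5863 -0.027   0.2317] bin [-0.0011  0.0215  0.2317] w 0.0119 F [ 0.6 -0.2  0.4] Fbin [0.6 0.1 0.4]
tool in bin: x [ 0.005 -1.     0.   ] y [-0. -0. -1.] j [-0.049  0.275  1.695 -0.     1.172  0.401]
```

View pics/wrist18.png

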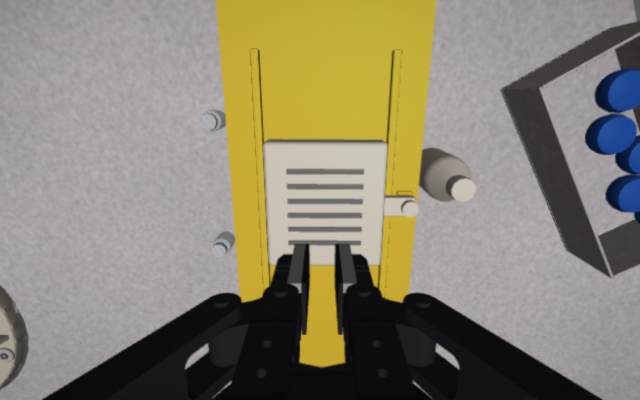

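Run:
```python
from h import *
print("front",toB(unproj("wrist",[[270,141],[383,140.5]],.142)).round(4),"front bottom",toB(unproj("wrist",[[268,142]],.142)).round(4),"rails",toB(unproj("wrist",[[254,49.5],[397,49.5]],.128)).round(4),"bump2",toB(unproj("wrist",[[404,191.5]],.123)).round(4))
print("rear",toB(unproj("wrist",[[277,265],[378,264]],.142)).round(4))
print("front at start",proj("wrist",toW([[-.045,.066,.142],[0.045,.066,.142],[-.045,.063,.142]])))
im=viewer.read_camera("wrist"); cv2.imwrite("pics/w19.png",cv2.resize(im[120:270,250:430,::-1],None,fx=4.4,fy=4,interpolation=2))
# row profile for the front edge
print([(r,im[r,275:295].mean(0).round().astype(int).tolist()) for r in range(136,148)])
```

```text
front [[-0.0407  0.0638  0.142 ]
 [ 0.0449  0.0645  0.142 ]] front bottom [[-0.0422  0.063   0.142 ]] rails [[-0.0517  0.1288  0.128 ]
 [ 0.0537  0.1293  0.128 ]] bump2 [[0.0689 0.0189 0.123 ]]
rear [[-0.0391 -0.0412  0.142 ]
 [ 0.0469 -0.0398  0.142 ]]
front at start [[264.12877192 137.97247718]
 [383.24909256 138.53854946]
 [264.31770744 141.96759566]]
[(136, [201, 175, 54]), (137, [200, 174, 54]), (138, [186, 162, 55]), (139, [142, 127, 62]), (140, [92, 86, 73]), (141, [93, 90, 84]), (142, [125, 120, 112]), (143, [163, 157, 146]), (144, [184, 177, 165]), (145, [194, 187, 174]), (146, [200, 194, 181]), (147, [202, 196, 183])]
```

View pics/w19.png

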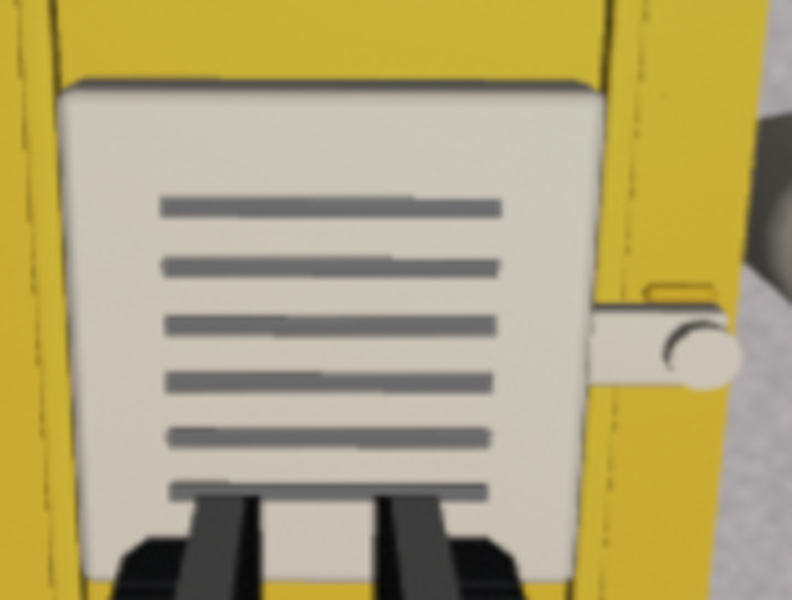

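Run:
```python
from h import *
p=viewer.camera_params("wrist")
def T(tcp): # aligned orientation
    s=observe(); A=np.eye(4);A[:3,:3]=R.from_rotvec(s['orientation']).as_matrix();A[:3,3]=tcp; return A@p['tool_from_camera']
t15=T([.5492,-.1039,.1038]); t14=T([.5422,-.1184,.1038])
print("14 bumps",toB(unproj("wrist",[[500,37],[495,61.5]],.123,t14)).round(4)," arm/hood rear",toB(unproj("wrist",[[328,253]],.142,t14)).round(4))
print("15 bumps",toB(unproj("wrist",[[494,80],[489,102]],.123,t15)).round(4))
for z in(.125,.13,.135,.14): print(z,"arm edges now",toB(unproj("wrist",[[390,196.3],[387,216]],z)).round(4)[:,1],"in 14:",toB(unproj("wrist",[[462,105],[462,147]],z,t14)).round(4)[:,1])
```

```text
14 bumps [[0.0687 0.0176 0.123 ]
 [0.0683 0.0088 0.123 ]]  arm/hood rear [[ 0.0017 -0.0671  0.142 ]]
15 bumps [[0.069  0.0179 0.123 ]
 [0.0683 0.0093 0.123 ]]
0.125 arm edges now [ 0.0153 -0.0025] in 14: [-0.008  -0.0252]
0.13 arm edges now [ 0.0169 -0.0007] in 14: [-0.0078 -0.0245]
0.135 arm edges now [0.0184 0.0012] in 14: [-0.0077 -0.0237]
0.14 arm edges now [0.0199 0.003 ] in 14: [-0.0075 -0.023 ]
```

```bash
python3 -m jog '[[[0.1,0,0],0,14],[[0.1,0,0],0,14],[[0.066,0,0],0,14],[[0,0.1,0],0,14],[[0,0.1,0],0,14],[[0,0.08,0],0,14],[[0,0.038,0],0,14],[[0,0,0],0,14]]'
python3 q.py
```

```text
t: 27.9
tcp_pos: [0.5387, -0.1219, 0.1024]
orientation: [-0.966, 1.535, -1.53]
force: [0.3, -0.4, -0.4]
width: 0.0119
t 27.9 tcp [ 0.5387 -0.1219  0.1024] bin [-0.0022 -0.0846  0.1024] w 0.0119 F [ 0.3 -0.4 -0.4] Fbin [ 0.5 -0.2 -0.4]
tool in bin: x [ 0.005 -1.     0.001] y [-0.004  0.001 -1.   ] j [-0.225  0.374  1.88  -0.     0.892  0.224]
edge row 262.5 hood rear y [[-0.0336 -0.0761  0.142 ]] [48, 49, 49, 48, 48, 48, 48, 48, 47, 47]
```

Approach to tcp y ≈ −0.055 (just short of contact), then small steps.

```bash
python3 -m jog '[[[-0.02,-0.003,0.004],0,14],[[-0.02,0,0],0,14],[[-0.02,0,0],0,14],[[-0.012,0,0],0,14],[[0,0,0],0,14],[[0,0,0],0,14],[[0,0,0],0,14],[[0,0,0],0,14]]'
python3 q.py
python3 -m jog '[[[-0.005,0,0],0,14],[[0,0,0],0,14],[[0,0,0],0,14],[[0,0,0],0,14],[[0,0,0],0,14],[[0,0,0],0,14],[[0,0,0],0,14],[[0,0,0],0,14]]'
python3 q.py
```

```text
t: 28.75
tcp_pos: [0.5543, -0.0969, 0.1058]
orientation: [-0.963, 1.531, -1.531]
force: [-0.0, -0.0, 0.1]
width: 0.0123
t 28.75 tcp [ 0.5543 -0.0969  0.1058] bin [ 0.0009 -0.0553  0.1058] w 0.0123 F [-0.  -0.   0.1] Fbin [ 0.  -0.   0.1]
tool in bin: x [ 0.006 -1.     0.   ] y [-0. -0. -1.] j [-0.176  0.381  1.859 -0.     0.902  0.273]
edge row 247.5 hood rear y [[-0.0318 -0.041   0.142 ]] [174, 174, 172, 101, 49, 49, 48, 48, 48, 48]
t: 29.6
tcp_pos: [0.5553, -0.0949, 0.1058]
orientation: [-0.963, 1.531, -1.531]
force: [0.7, 0.8, 0.5]
width: 0.0118
t 29.6 tcp [ 0.5553 -0.0949  0.1058] bin [ 0.0009 -0.0531  0.1058] w 0.0118 F [0.7 0.8 0.5] Fbin [0.3 1.  0.5]
tool in bin: x [ 0.006 -1.     0.   ] y [ 0. -0. -1.] j [-0.172  0.382  1.857 -0.     0.902  0.276]
edge row 251.5 hood rear y [[-0.0319 -0.0407  0.142 ]] [174, 174, 174, 174, 126, 48, 49, 48, 48, 48]
```

```bash
python3 -m jog '[[[-0.0025,0,0],0,14],[[0,0,0],0,14],[[0,0,0],0,14],[[0,0,0],0,14],[[0,0,0],0,14],[[0,0,0],0,14],[[0,0,0],0,14],[[0,0,0],0,14]]'
python3 q.py
python3 -m jog '[[[-0.002,0,0],0,14],[[0,0,0],0,14],[[0,0,0],0,14],[[0,0,0],0,14],[[0,0,0],0,14],[[0,0,0],0,14],[[0,0,0],0,14],[[0,0,0],0,14]]'
python3 q.py
```

```text
t: 30.45
tcp_pos: [0.5558, -0.094, 0.1058]
orientation: [-0.963, 1.531, -1.531]
force: [-0.6, -0.6, -0.4]
width: 0.012
t 30.45 tcp [ 0.5558 -0.094   0.1058] bin [ 0.0009 -0.0521  0.1058] w 0.012 F [-0.6 -0.6 -0.4] Fbin [-0.3 -0.8 -0.4]
tool in bin: x [ 0.006 -1.    -0.   ] y [ 0. -0. -1.] j [-0.17   0.382  1.857  0.     0.902  0.278]
edge row 249.5 hood rear y [[-0.0318 -0.0387  0.142 ]] [174, 174, 174, 160, 52, 49, 49, 48, 48, 48]
t: 31.3
tcp_pos: [0.5561, -0.0933, 0.1058]
orientation: [-0.963, 1.531, -1.531]
force: [0.2, 0.6, 0.4]
width: 0.0118
t 31.3 tcp [ 0.5561 -0.0933  0.1058] bin [ 0.0009 -0.0513  0.1058] w 0.0118 F [0.2 0.6 0.4] Fbin [-0.1  0.6  0.4]
tool in bin: x [ 0.006 -1.     0.   ] y [-0. -0. -1.] j [-0.169  0.383  1.856 -0.     0.902  0.279]
edge row 251.5 hood rear y [[-0.0319 -0.0389  0.142 ]] [174, 174, 174, 173, 116, 49, 48, 48, 48, 48]
```

```bash
python3 -m jog '[[[-0.002,0,0],0,14],[[0,0,0],0,14],[[0,0,0],0,14],[[0,0,0],0,14],[[0,0,0],0,14],[[0,0,0],0,14],[[0,0,0],0,14],[[0,0,0],0,14]]'
python3 q.py
python3 -m jog '[[[-0.002,0,0],0,14],[[0,0,0],0,14],[[0,0,0],0,14],[[0,0,0],0,14],[[0,0,0],0,14],[[0,0,0],0,14],[[0,0,0],0,14],[[0,0,0],0,14]]'
python3 q.py
```

```text
t: 32.15
tcp_pos: [0.5565, -0.0926, 0.1058]
orientation: [-0.963, 1.531, -1.531]
force: [0.5, -0.1, 0.1]
width: 0.0123
t 32.15 tcp [ 0.5565 -0.0926  0.1058] bin [ 0.0009 -0.0505  0.1058] w 0.0123 F [ 0.5 -0.1  0.1] Fbin [0.5 0.1 0.1]
tool in bin: x [ 0.006 -1.    -0.   ] y [ 0. -0. -1.] j [-0.167  0.383  1.856 -0.     0.903  0.281]
edge row 252.5 hood rear y [[-0.0319 -0.0385  0.142 ]] [174, 174, 174, 174, 140, 48, 49, 48, 48, 48]
t: 33.0
tcp_pos: [0.5567, -0.092, 0.1058]
orientation: [-0.963, 1.531, -1.531]
force: [-0.7, -4.6, 0.2]
width: 0.0122
t 33.0 tcp [ 0.5567 -0.092   0.1058] bin [ 0.0009 -0.0498  0.1058] w 0.0122 F [-0.7 -4.6  0.2] Fbin [ 1.4 -4.4  0.2]
tool in bin: x [ 0.006 -1.     0.   ] y [-0. -0. -1.] j [-0.166  0.383  1.855 -0.     0.903  0.282]
edge row 252.5 hood rear y [[-0.0319 -0.0378  0.142 ]] [174, 174, 174, 174, 143, 49, 48, 48, 48, 48]
```

```bash
python3 -m jog '[[[0.01,0,0],0,14],[[0.03,0,0],0,14],[[0.05,0,0],0,14],[[0,-0.1,0],0,14],[[0,-0.1,0],0,14],[[0,-0.1,0],0,14],[[0,-0.05,0],0,14],[[0,0,0],0,14]]'
python3 -m jog '[[[-0.1,0,0],0,14],[[-0.1,0,0],0,14],[[-0.1,0,0],0,14],[[0,0,0],0,14],[[0,0,0],0,14],[[0,0,0],0,14],[[0,0,0],0,14],[[0,0,0],0,14]]'
python3 - <<'E'
from h import *
st()
im=viewer.read_camera("wrist"); cv2.imwrite("pics/w20.png",im[:,:,::-1])
im=viewer.read_camera("scene"); cv2.imwrite("pics/s20.png",im[:,:,::-1])
E
```

```text
t: 33.85
tcp_pos: [0.5429, -0.1251, 0.2493]
orientation: [-0.958, 1.527, -1.534]
force: [-0.6, 0.5, -0.7]
width: 0.0119
t: 34.65
tcp_pos: [0.5929, -0.0171, 0.2457]
orientation: [-0.962, 1.532, -1.532]
force: [-0.0, -0.1, 0.1]
width: 0.0117
t 34.65 tcp [ 0.5929 -0.0171  0.2457] bin [0.0005 0.0333 0.2457] w 0.0117 F [-0.  -0.1  0.1] Fbin [ 0.  -0.1  0.1]
tool in bin: x [ 0.005 -1.     0.   ] y [-0. -0. -1.] j [-0.031  0.273  1.666 -0.     1.203  0.418]
```

View pics/w20.png

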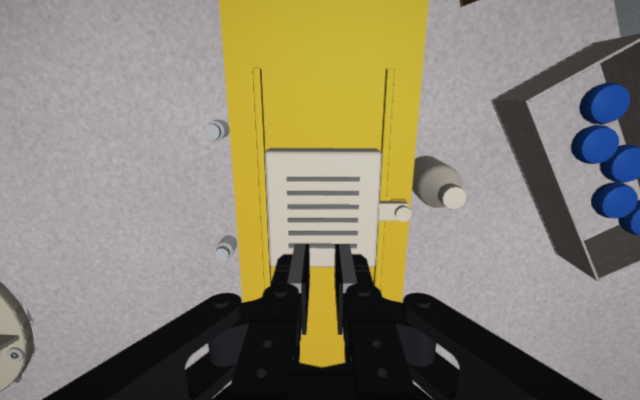

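View pics/s20.png

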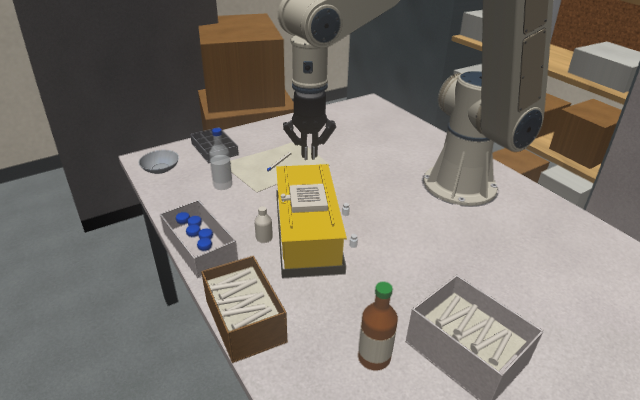

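Run:
```python
from h import *
print("front",toB(unproj("wrist",[[270,149.7],[379,149.7]],.142)).round(4),"rear",toB(unproj("wrist",[[278,266.5]],.142)).round(4),"rail",toB(unproj("wrist",[[257,69],[390,69]],.128)).round(4))
from workcell import finish_job
finish_job()
```

```text
front [[-0.0416  0.0669  0.142 ]
 [ 0.0463  0.0673  0.142 ]] rear [[-0.0387 -0.0384  0.142 ]] rail [[-0.0513  0.1283  0.128 ]
 [ 0.0537  0.1289  0.128 ]]
the job is handed in; nothing more can be done
```

The used vial is in the bin and the hood rests in its first stop. I handed the job in at about 35 s of the 64 s allowed.

- **Vial:** I nudged it along the lid with the fingertips until it dropped through the opening. The wrist picture then showed it inside the bin, before the hood was closed. On my first push the fingertips were about 23 mm higher than I had assumed. The vial tilted briefly (up to 14 N on the wrist), then stood upright again when I backed off. I lowered the fingers and the second push was steady.
- **Hood:** I pushed it in small steps. The push peaked at about 9.6 N, then fell to zero. My first check put the hood 2–3 mm short of the stop, so I touched it again gently. It jumped forward about 2 mm by itself, then met firm resistance of about 4.4 N, well below the roughly 15 N of the second bump.
- **Last checks:** From the hood's front and rear edges I put it at about 0.096 m, give or take 2 mm, which is below the 0.103 m limit. The edge readings vary by 1–2 mm, so "seated" rests on the jump and the resistance as well as the pictures. The opening is covered and the gripper is clear of everything. The last pictures show the bottles, full vials and pen standing or lying where they were; I compared these by eye and did not measure them.

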